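Hang the filling bay's lift-off guard door and swing it shut

ROBOT

A 6-joint arm with a two-finger parallel gripper is mounted at the origin on the work surface. World frame = base frame: x ahead of the robot, y to its left, z up, the work surface at z = 0. Lengths are in m, angles in rad, forces in N, time in s.
With the tool pointing down it reaches from about 0.35 to 0.925 m from the base axis. Payload 6.4 kg.
Tool frame: the origin (TCP) lies at the very end of the fingers, on their centre line; the grasp point (between the pads) lies 19 mm behind it (manip.grip_depth is the distance from the TCP to the grasp point, in m); z points along the fingers, y is the direction in which the jaws open and shut (so a half turn about z gives the same grasp; the last joint's range is limited). The gripper opens to 85 mm and grips with 20 to 120 N. Pads are 22 mm wide; open, the fingers measure 114 mm over their backs; the gripper's body (76 mm by 85 mm) begins 54 mm behind the grasp point. The pads swing forward as they close: fully open they stand 13 mm farther back than shut.
Start: joints at [1.11, 0.245, 1.558, -0, 1.339, -0.174], TCP at [0.184, 0.623, 0.231] pointing down, gripper open.
Joint ranges: [-3.13, 3.13], [-1.02, 2.26], [0.13, 2.54], [-0.95, 4.09], [0.21, 2.88], [-2.74, 2.74]. Speed limits (rad/s): [2.57, 2.57, 3.14, 3.14, 3.14, 3.14].

INTERFACE

Orientations are given as a unit quaternion [x, y, z, w].
In Python, from bench import manip, eyes gives the robot as it stands. The module is installed in compiled form; this text tells all that it offers.
- The arm moves only by the tool apply_moves, never from a script. Its argument "plan" is a list of rows, each a list of 4 numbers: the shift along the tool's x, y, z in m, then the turn about the tool's z in rad. In form: [[tx, ty, tz, turn], ...]. A call has 1 to 10 rows; each row shifts and turns the commanded pose from where the row before left it, along the tool's axes as they then stand; what a row does not reach is not made up. A row lasts 1/12 s, in which the tool goes at most 41.7 mm and 7.16 degrees, less where a joint would pass 70% of its speed; a pose out of reach is approached as far as the arm can. A call with a gripper value outside its range is refused whole. "claw" is the closure, from 0 (fully open) to 1 (shut), set as the call begins (left out, the last holds). The fingers move at their own pace and stop on an object; "newtons" is the grip in N (left out, the last holds). Time passes only in rows, so rows that do not move let the fingers close. It gives the time, the measured TCP pose, the force and the opening at its end, in the units of the state.
- manip.sense(): the state, without advancing time (a new reading comes with each control period).
- eyes.snapshot(name): name is "side" or "top"; returns the picture (384x512x3 uint8, blue, green, red); there is no depth.
- eyes.camera_info(name): a dict with "fovy" (degrees; the focal length in pixels is half the picture's height over the tangent of half this angle, whatever the lens; pixels are square), "cx", "cy" (the principal point, pixels), "eye" and "attitude" of the camera in the world. Camera axes: x right, y up, looking along -z (the intrinsics and any distortion apply to the point x, -y, -z); pixel columns grow to the right and rows downward; lengths in m; the calibration is good to about 2 mm. A picture is of the moment at which its call begins. camera_info takes no time and is no camera call.
- manip.job_done(): hands the job in, once; it reports no verdict.
The state is a dict: "time_s": time; "q": joint angles; "dq": joint speeds; "tau": joint torques, N m; "eef_pos": TCP position; "ee_rot": TCP orientation; "wrist_force": force on the tool from outside, world axes, zero at the start; "torque": the same for the moment, N m; "gripper_width": finger opening in m.
Only numpy, scipy, OpenCV 4.12 (cv2) and the standard library are available. Lean on these libraries where they do the work, as an engineer would, in place of code of your own. Each camera call takes 0.05 s, during which the arm holds its last target.

TASK

Take the guard door out of its parking rack and hang it on the filling bay: with the door standing open, lower both hinge knuckles onto the two hinge pins together, gently and without forcing, until they sit fully down. Then swing the door fully shut against its stop under the keeper lip and let go of it. Leave the things lying about on the bench alone.

Things in the scene. Friction and masses are not known exactly. Their poses are not given: they have to be found in the camera images.
- bay: Steel filling bay, fixed: 245 x 260 mm base plate 12 mm thick with conveyor and bottles; below 210 mm but for a lance bar 130 mm inside the doorway (235 mm). Origin: table level, below the middle of the hinge post's slot. z up; +x along the doorway from its free end to its hinge end; doorway in the plane y = 0, inside at +y, door opens towards -y. Post: 20 mm wide, at y = 13 to 29 mm, 170 mm high.
- low_pin_area (a point): Slot's middle at the lower pin's tip height, 58 mm up; axes as the bay's. NOT THE PIN ITSELF: the post with both pins was clamped by hand in a slot along the bay's x: their common vertical axis is anywhere from -12 to +12 mm along x from here, unmeasured, and exact in y. It holds up to 80 N. Pin 7.5 mm diameter, 18 mm long, edge barely rounded, on a round 18 mm shoulder whose top is 40 mm up.
- high_pin_area (a point): The same for the upper pin, straight above the lower one and just like it: slot's middle at the tip height of 158 mm; shoulder top at 140 mm. Both pins are shifted alike.
- stop_face (a point): Face of the bay's 18 mm wide stop post (bay x = -145, y = 7.5 mm, 180 mm up) that the shut door's free end rests against.
- keeper (a point): Outer lower edge of the keeper lip on the stop post (22 mm wide along x, bay y from -12.5 to +27.5 mm, underside 202 mm, top 207 mm up). It covers the shut door's top edge, so the door cannot be hung while shut, only while open by 20 degrees or more.
- rack: White plastic parking rack, fixed to the table: base plate 130 x 110 mm, 10 mm thick, with two pairs of cheeks up to 45 mm high, at x = -50 and +50 mm, that leave an 18 mm slot along its x axis in which the door stands upright. Origin: centre of its underside.
- door: Guard door, loose, 0.22 to 0.4 kg: aluminium frame with clear window, 150 (x) x 12 (y) x 170 mm (z), upright in the rack at the start. Origin: middle of its lower edge; z up. Hung and fully down, its lower edge is 20 mm above the table. Shut, its x axis points as the bay's x. Opening turns it counterclockwise seen from above. The pins let it sag by up to 0.03 rad.
- low_knuckle (a point): Centre of the lower mouth of the lower knuckle: a vertical steel tube, 18 mm outside, 10.4 mm bore, 22 mm long, open at both ends, on the door's edge (door frame x = 89, y = 0, z = 20 mm); axes as the door's. Fully down this point is 40 mm above the table.
- high_knuckle (a point): The same for the upper knuckle (door frame x = 89, y = 0, z = 120 mm); fully down 140 mm above the table.
- grab_bar (a point): Centre of the black grab bar on top of the door (door frame x = 8, y = 0, z = 205 mm): 70 mm long along the door's x, 14 mm thick along y, 20 mm high, on two feet; axes as the door's. It lies above the door's centre of mass.
- bottle_a: Bystander: empty clear bottle, 54 mm diameter, 130 mm high. Origin: centre of its underside.
- bottle_b: Bystander: the same as bottle_a.
- jar: Bystander: white jar, 70 mm diameter, 80 mm high. Origin: centre of its underside.
- cup: Bystander: steel cup, 70 mm diameter, 80 mm high. Origin: centre of its underside.
- wrench: Bystander: wrench lying flat along its x axis, about 180 mm long. Origin: middle of its underside.
- screwdriver: Bystander: screwdriver lying along its x axis, about 200 mm long. Origin: middle of its underside.
- clamp_ring: Bystander: flat steel pipe ring, 64 mm diameter, 14 mm high. Origin: centre of its underside.
Things that resemble listed ones, but are neither listed nor needed, are in the scene too. Of the things shaped like the door, the aluminium one is meant.

How it is judged:
On the way, in this order (a step that is already met when the one before it is completed fails the run):
1. the door hangs on both pins, fully down, while it stands open by more than 0.3 rad (17 degrees) (z of low_knuckle in the frame of bay between 0.036 and 0.0435 m and x of low_knuckle in the frame of bay between -0.015 and 0.015 m and y of low_knuckle in the frame of bay between -0.004 and 0.004 m and angle between door's own z axis and vertical below 0.06 rad and angle between the x axis of door and the x axis of bay, either way round above 0.3 rad), for 0.2 s.
2. the hung door is swung shut against its stop (angle between the x axis of door and the x axis of bay, either way round below 0.07 rad and z of low_knuckle in the frame of bay below 0.0435 m), for 0.2 s.
At the end, for the whole second after the job is handed in: The door hangs on both pins, its lower knuckle's lower end within 3.5 mm of the shoulder (36 to 43.5 mm above the table), within 15 mm (x) and 4 mm (y) of the slot's middle, upright within 0.06 rad, shut within 0.07 rad of the doorway's plane, at rest and released (all of step 2 and z of low_knuckle in the frame of bay above 0.036 m and x of low_knuckle in the frame of bay between -0.015 and 0.015 m and y of low_knuckle in the frame of bay between -0.004 and 0.004 m and x of door in the frame of bay below -0.05 m and angle between door's own z axis and vertical below 0.06 rad and linear speed of door below 0.02 m/s); the robot touches nothing.
It fails at once if the door is pressed against the bay with more than 30 N, all contacts together (contact force between door and bay above 30 N).
It fails at once if a bystander is moved by more than 30 mm (distance of any of bottle_a, bottle_b, jar, cup, wrench, screwdriver, clamp_ring from where it was at the start of the episode above 0.03 m).
It also fails if it takes over 51 s, if anything falls off the work surface, if the arm or the gripper's body presses on something with over 40 N, if the wrist force passes 120 N, or if a joint passes its speed limit or range.

## Working session

There is one attempt and no reset: what is moved stays moved. The work goes in short steps, Python scripts to look and compute and a tool call to move; the robot and the scene stay as the last step left them, time stands still between calls to the robot, and variables do not carry over. Pictures are saved under pics/ and viewed, and the job is handed in when it is done.

Besides the shell and the picture viewer there is one more tool, called after "Emit:" as name(argument=value, ...) on one line, values as JSON. apply_moves: Moves the arm, as the interface text tells. Its arguments: {"type":"object","properties":{"plan":{"type":"array","items":{"type":"array","items":{"type":"number"}}},"claw":{"type":"number"},"newtons":{"type":"number"}},"required":["plan"]}

```bash
mkdir -p pics; ls
python3 - <<'E'
from bench import manip, eyes
import cv2
print(manip.sense(), manip.grip_depth)
for n in ("side","top"):
    print(n, eyes.camera_info(n)); cv2.imwrite(f"pics/{n}0.png", eyes.snapshot(n))
E
```

```text
pics
{'time_s': 0.0, 'q': array([ 1.10989207e+00,  2.45795596e-01,  1.55904117e+00, -5.27079679e-06,
        1.33871121e+00, -1.74104790e-01]), 'dq': array([ 0.00055953, -0.00121091,  0.00016394, -0.00168406, -0.00072382,
       -0.00058939]), 'tau': array([-2.66319366e-03, -4.29509032e+01, -3.26123571e+01, -3.13141818e-04,
        5.54834318e-03, -1.53249385e-05]), 'eef_pos': array([0.18361497, 0.62293079, 0.23017755]), 'ee_rot': array([ 1.42908104e-01,  9.89735479e-01, -9.29592941e-04, -3.02785791e-04]), 'wrist_force': array([-0.64905682, -0.22022119,  0.07417564]), 'torque': array([-0.01086171, -0.03169222, -0.0693067 ]), 'gripper_width': 0.08537298125013228} 0.0187
side {'fovy': 56.042588935943016, 'cx': 252.68373683356066, 'cy': 189.48599644563546, 'eye': array([ 0.30028535, -0.68588051,  0.74846369]), 'attitude': array([ 0.38798059, -0.06993155, -0.18435216,  0.90033045])}
top {'fovy': 49.09790807180184, 'cx': 257.3160396185455, 'cy': 189.8966055105856, 'eye': array([ 0.4169246 , -0.08614657,  1.26224107]), 'attitude': array([-0.03880287,  0.04311835,  0.71040196, -0.7014016 ])}
```

View pics/side0.png

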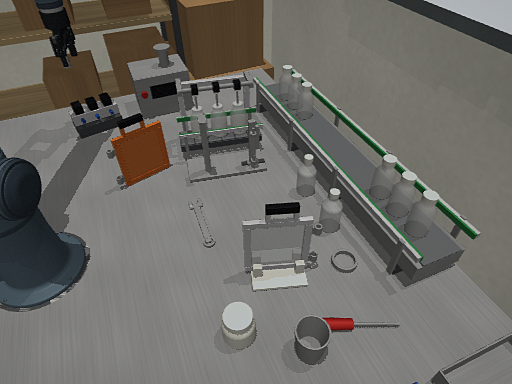

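View pics/top0.png

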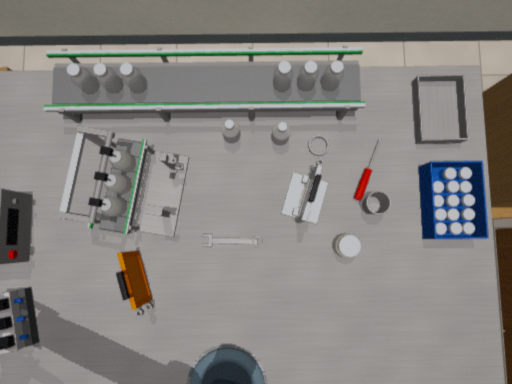

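```bash
cat > h.py <<'E'
import numpy as np, cv2
from bench import manip, eyes
from scipy.spatial.transform import Rotation as R
def cam(n):
    c=eyes.camera_info(n); f=192/np.tan(np.radians(c['fovy'])/2)
    return c,f,R.from_quat(c['attitude']).as_matrix()
def ray(n,u,v):
    c,f,M=cam(n); d=M@np.array([(u-c['cx'])/f,-(v-c['cy'])/f,-1.]); return np.array(c['eye']),d/np.linalg.norm(d)
def onz(n,u,v,z):
    e,d=ray(n,u,v); return e+d*(z-e[2])/d[2]
def proj(n,p):
    c,f,M=cam(n); q=M.T@(np.asarray(p)-c['eye']); return np.array([c['cx']+f*q[0]/-q[2], c['cy']-f*q[1]/-q[2]])
def tri(a,b):
    e1,d1=ray('side',*a); e2,d2=ray('top',*b)
    A=np.stack([d1,-d2],1); t=np.linalg.lstsq(A,e2-e1,rcond=None)[0]
    p,q=e1+t[0]*d1,e2+t[1]*d2; return (p+q)/2, np.linalg.norm(p-q)
def crop(n,x0,y0,x1,y1,s,name,im=None):
    im=eyes.snapshot(n) if im is None else im
    cv2.imwrite('pics/'+name,cv2.resize(im[y0:y1,x0:x1],None,fx=s,fy=s,interpolation=cv2.INTER_CUBIC))
E
python3 - <<'E'
from h import *
print(eyes.camera_info('top').keys())
s=cv2.imread('pics/side0.png');t=cv2.imread('pics/top0.png')
crop('side',170,65,280,190,6,'sbay.png',s)
crop('top',55,120,195,245,5,'tbay.png',t)
crop('side',230,190,340,300,5,'sdoor.png',s)
crop('top',270,150,340,230,7,'tdoor.png',t)
print(tri((282,209),(315,188)))
E
```

```text
dict_keys(['fovy', 'cx', 'cy', 'eye', 'attitude'])
(array([ 0.54231703, -0.23882475,  0.21131489]), np.float64(0.00012502706391725576))
```

View pics/sbay.png

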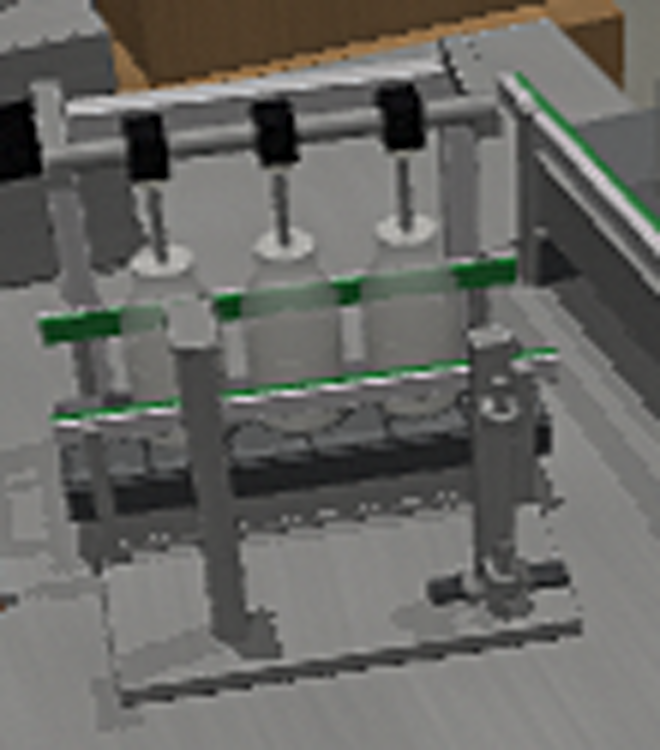

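View pics/tbay.png

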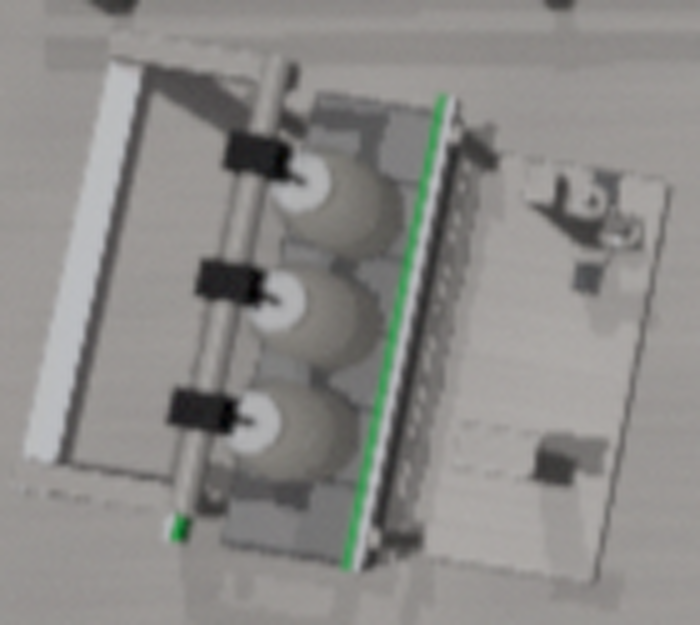

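View pics/sdoor.png

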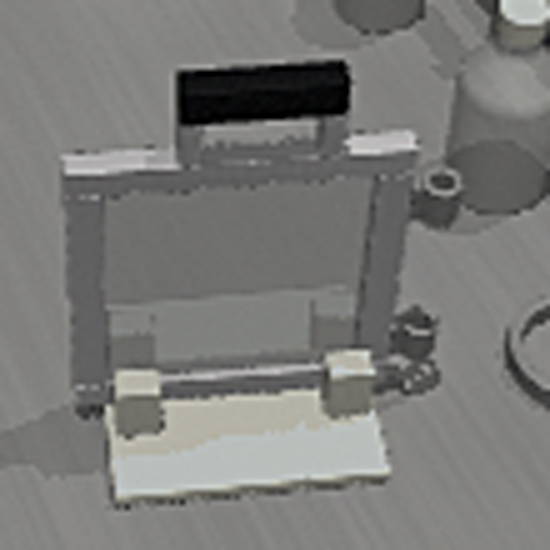

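View pics/tdoor.png

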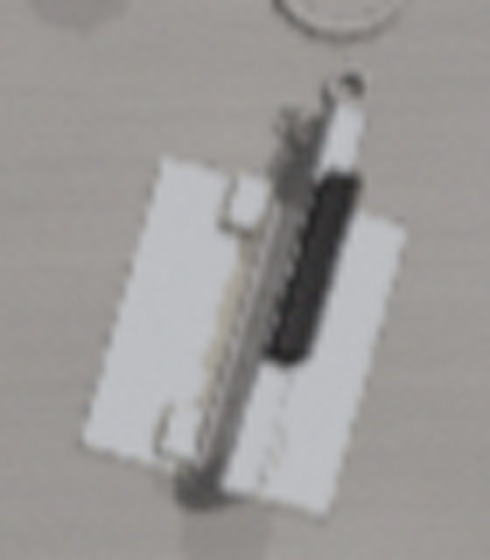

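Run:
```python
from h import *
s=np.mean([eyes.snapshot('side').astype(float) for _ in range(4)],0)
t=np.mean([eyes.snapshot('top').astype(float) for _ in range(4)],0)
np.save('s.npy',s);np.save('t.npy',t)
def z(im,x0,y0,x1,y1,k,name):
    c=im[y0:y1,x0:x1]; lo,hi=c.min(),c.max(); c=((c-lo)/(hi-lo)*255).astype(np.uint8)
    c=cv2.resize(c,None,fx=k,fy=k,interpolation=cv2.INTER_NEAREST)
    for i in range(0,x1-x0,5): cv2.putText(c,str(x0+i),(i*k,8),0,.3,(0,0,255),1)
    for i in range(0,y1-y0,5): cv2.putText(c,str(y0+i),(0,i*k+8),0,.3,(0,0,255),1)
    cv2.imwrite('pics/'+name,c)
z(s,236,116,276,176,10,'z1.png'); z(t,155,148,195,178,16,'z2.png'); z(t,155,200,195,240,14,'z3.png')
z(s,195,110,225,180,8,'z4.png')
```

```text
(no output)
```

View pics/z1.png

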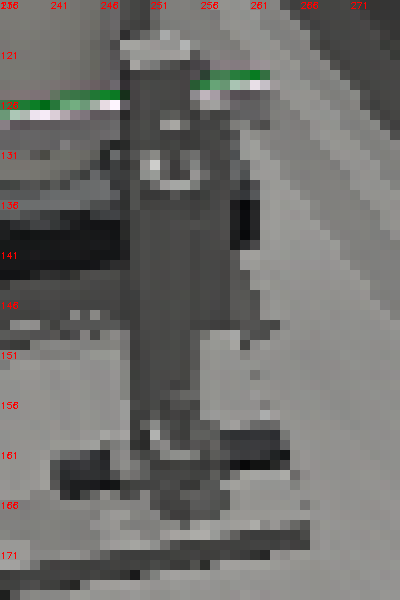

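View pics/z2.png

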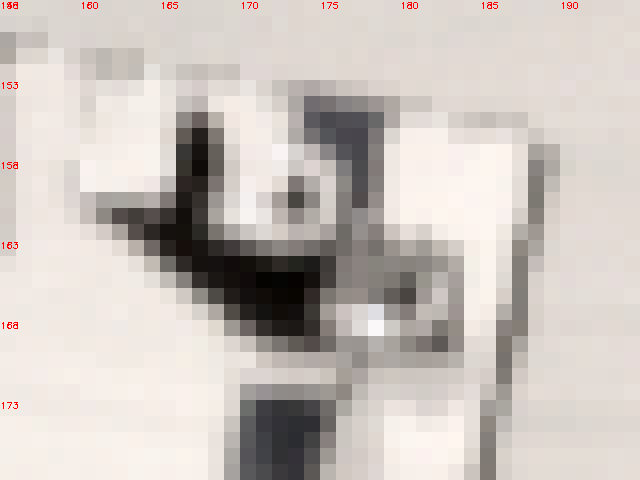

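View pics/z3.png

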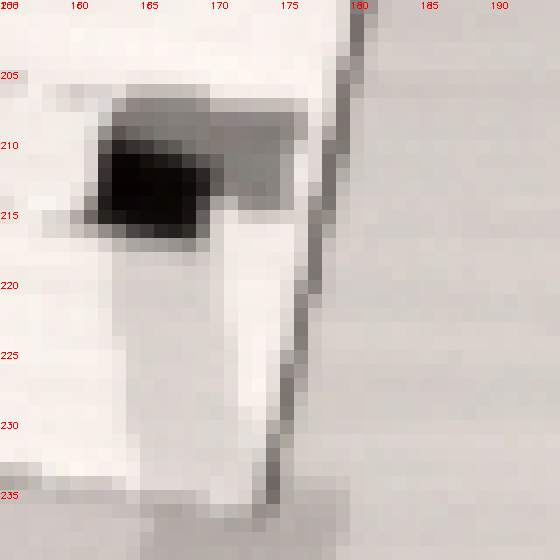

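View pics/z4.png

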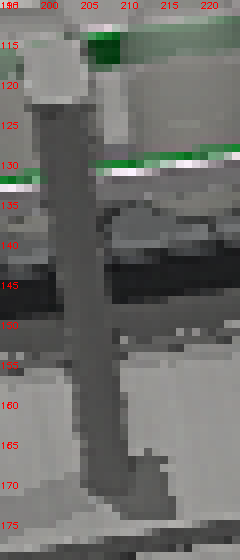

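Run:
```python
from h import *
# side: tip at z=.158, shoulder centres
a=onz('side',252.9+.0,128.0,.158); b=onz('side',253,132.2,.140); c=onz('side',253.5,160.,.04)
print('side',a,b,c)
for p,z in ((a,.158),(a,.14),(a,.058),(a,.04),(a,.0)):
    q=[p[0],p[1],z]; print(z,proj('side',q),proj('top',q))
# plate front edge, top camera
for uv in ((188.7,156.5),(174.0,236)): print('plate',onz('top',*uv,.012))
for uv in ((267,169.5),(190.5,181)): print('plate side',onz('side',*uv,.0))
for uv in ((163.2,157.3-1),): print('post top',onz('top',*uv,.170))
print('stoppost top', onz('top',165.5,213,.207))
```

```text
side [0.63100005 0.12839176 0.158     ] [0.63291818 0.13298483 0.14      ] [0.63062928 0.12777136 0.04      ]
0.158 [252.9 128. ] [173.54285832 159.04249707]
0.14 [253.00276903 133.17631334] [174.82342263 160.29650638]
0.058 [253.44194163 155.29674259] [180.18192686 165.5438916 ]
0.04 [253.53244017 159.85501108] [181.26375733 166.6032882 ]
0.0 [253.726574   169.63322493] [183.55937235 168.85129918]
plate [0.66655196 0.11111737 0.012     ]
plate [0.42843809 0.15310752 0.012     ]
plate side [0.67002161 0.11183638 0.        ]
plate side [0.43064065 0.15774249 0.        ]
post top [0.63634764 0.15338031 0.17      ]
stoppost top [0.4842817  0.13765282 0.207     ]
```

Run:
```python
from h import *
s=np.load('s.npy').astype(np.uint8);t=np.load('t.npy').astype(np.uint8)
def blob(im,x0,y0,x1,y1,th=45):
    g=im[y0:y1,x0:x1].max(2)<th
    n,l,st,c=cv2.connectedComponentsWithStats(g.astype(np.uint8)); k=1+np.argmax(st[1:,4])
    pts=np.argwhere(l==k)[:,::-1].astype(np.float32); r=cv2.minAreaRect(pts); 
    return st[k,4],c[k]+[x0,y0],cv2.boxPoints(r)+[x0,y0]
A,ca,ba=blob(s,255,195,310,222); B,cb,bb=blob(t,300,165,330,210)
print(A,ca,ba);print(B,cb,bb)
p,e=tri(ca,cb);print(p,e)
# axis ends (top face z=.225)
mid=lambda a,b:(a+b)/2
bb=bb[np.argsort(bb[:,1])]; hi=mid(bb[0],bb[1]); lo=mid(bb[2],bb[3])
a=onz('top',*lo,.222);b=onz('top',*hi,.222);d=b-a;print(a,b,np.linalg.norm(d),np.degrees(np.arctan2(d[1],d[0])))
# rack white plate corners
for uv in ((293.5,172.7),(282,213.3),(317,223.5),(328,183)): print(onz('top',*uv,.010))
for n,uv in (('cup',(376,203)),('jar',(348,245)),('ba',(231,124)),('bb',(282,127))): print(n,onz('top',*uv,{'c':.08,'j':.08,'b':.13}[n[0]]))
q=R.from_quat(manip.sense()['ee_rot']).as_matrix();print(q)
# knuckle side
for uv in ((318.3,226.5),): print('upper knuckle top',onz('side',*uv,.152), onz('top',319.7,162.5,.152))
```

```text
359 [282.26740947 208.16713092] [[265.31361198 204.04733658]
 [298.7751503  201.73964691]
 [299.50177765 212.27574158]
 [266.04023743 214.58343124]]
4 [309.75 199.75] [[308.60000324 199.80000687]
 [309.00000286 199.00000381]
 [311.00000286 200.00000381]
 [310.60000324 200.80000687]]
[ 0.52852538 -0.23110589  0.20906176] 0.033221625421264
[ 0.51007142 -0.22590461  0.222     ] [ 0.5126294  -0.22099781  0.222     ] 0.005533529896329059 62.46638356476804
[ 0.61352346 -0.20452565  0.01      ]
[ 0.49154496 -0.1674137   0.01      ]
[ 0.45988308 -0.27091969  0.01      ]
[ 0.58092414 -0.30761122  0.01      ]
cup [ 0.51309614 -0.42912027  0.08      ]
jar [ 0.39650514 -0.34544132  0.08      ]
ba [ 0.73279634 -0.02366314  0.13      ]
bb [ 0.72267438 -0.16435814  0.13      ]
[[-9.59161013e-01  2.82860649e-01 -6.57324511e-05]
 [ 2.82860654e-01  9.59161008e-01 -1.02141345e-04]
 [ 3.41562371e-05 -1.16563120e-04 -9.99999993e-01]]
upper knuckle top [ 0.61790572 -0.2673905   0.152     ] [ 0.61803472 -0.26202557  0.152     ]
```

Run:
```python
from h import *
t=np.load('t.npy').astype(np.uint8)
g=(t[165:210,300:330].max(2)<85).astype(np.uint8)
print(g.sum()); 
n,l,st,c=cv2.connectedComponentsWithStats(g);k=1+np.argmax(st[1:,4]);print(st,c+[300,165])
pts=np.argwhere(l==k)[:,::-1].astype(np.float32)+[300,165]
r=cv2.minAreaRect(pts.astype(np.float32));print(r)
v=cv2.fitLine(pts.astype(np.float32),cv2.DIST_L2,0,.01,.01).ravel();print(v)
p,e=tri((282.27,208.17),tuple(c[k]+[300,165]));print(p,e)
P=onz('top',*c[k]+[300,165],.218);Q=onz('top',c[k][0]+300+20*v[0],c[k][1]+165+20*v[1],.218);d=P-Q;print(P,np.degrees(np.arctan2(d[1],d[0])))
print(onz('side',282.27,208.17,.215))
for uv in((318.3,226.5),): print(onz('side',*uv,.152))
```

```text
177
[[   0    0   30   45 1173]
 [   8    5   13   32  177]] [[314.6112532  187.16879795]
 [313.76271186 185.88135593]]
((312.151123046875, 186.02139282226562), (10.138089179992676, 30.46445655822754), 17.52556800842285)
[ 1.8162034e-01 -9.8336875e-01  3.1376273e+02  1.8588136e+02]
[ 0.54641021 -0.23558561  0.20932527] 0.0031680044042659704
[ 0.54684437 -0.23488492  0.218     ] 168.00212240790026
[ 0.54223895 -0.24004307  0.215     ]
[ 0.61790572 -0.2673905   0.152     ]
```

```bash
cat >> h.py <<'E'
def go(target,n,turn=0.0):
    s=manip.sense(); M=R.from_quat(s['ee_rot']).as_matrix(); d=M.T@(np.asarray(target)-s['eef_pos'])
    print('t',s['time_s'],'tcp',s['eef_pos'].round(4),'F',s['wrist_force'].round(2),'tool y deg',np.degrees(np.arctan2(M[1,1],M[0,1])).round(2))
    print('total',d.round(4),'per row',(d/n).round(4))
E
python3 - <<'E'
from h import *
go([0.1836,0.623,0.4],5); go([0.542,-0.239,0.4],24)
E
```

```text
t 0.5 tcp [0.1839 0.6234 0.2312] F [ 0.31 -0.07  0.46] tool y deg 73.57
total [ 1.000e-04 -5.000e-04 -1.688e-01] per row [ 0.     -0.0001 -0.0338]
t 0.5 tcp [0.1839 0.6234 0.2312] F [ 0.31 -0.07  0.46] tool y deg 73.57
total [-0.5875 -0.7259 -0.1687] per row [-0.0245 -0.0302 -0.007 ]
```

Emit:
apply_moves(plan=[[0, 0, -0.034, 0], [0, 0, -0.034, 0], [-0.01, -0.012, -0.034, 0], [-0.022, -0.027, -0.033, 0], [-0.0245, -0.0303, -0.033, 0], [-0.0245, -0.0303, 0, 0], [-0.0245, -0.0303, 0, 0], [-0.0245, -0.0303, 0, 0], [-0.0245, -0.0303, 0, 0], [-0.0245, -0.0303, 0, 0]], claw=0, newtons=60)

```text
time_s: 1.33
eef_pos: [0.2887, 0.3702, 0.389]
ee_rot: [0.143, 0.99, 0.0, 0.0]
wrist_force: [0.5, -0.4, 0.5]
gripper_width: 0.0854
```

Emit:
apply_moves(plan=[[-0.0245, -0.0303, 0, 0], [-0.0245, -0.0303, 0, 0], [-0.0245, -0.0303, 0, 0], [-0.0245, -0.0303, 0, 0], [-0.0245, -0.0303, 0, 0], [-0.0245, -0.0303, 0, 0], [-0.0245, -0.0303, 0, 0], [-0.0245, -0.0303, 0, 0], [-0.0245, -0.0303, 0, 0], [-0.0245, -0.0303, 0, 0]])

```text
time_s: 2.17
eef_pos: [0.4381, 0.01, 0.3893]
ee_rot: [0.143, 0.99, 0.0, 0.001]
wrist_force: [1.9, -0.2, 0.4]
gripper_width: 0.0853
```

Run:
```python
from h import *
go([0.542,-0.239,0.32],10)
```

```text
t 2.1667 tcp [0.4381 0.01   0.3893] F [ 1.9  -0.21  0.4 ] tool y deg 73.54
total [-0.1701 -0.2093  0.0694] per row [-0.017  -0.0209  0.0069]
```

Emit:
apply_moves(plan=[[-0.023, -0.029, 0, 0.004], [-0.023, -0.029, 0, 0.004], [-0.023, -0.029, 0.005, 0], [-0.023, -0.029, 0.01, 0], [-0.023, -0.029, 0.015, 0], [-0.023, -0.029, 0.015, 0], [-0.012, -0.012, 0.01, 0], [-0.006, -0.006, 0.01, 0], [0, 0, 0, 0], [0, 0, 0, 0]])

```text
time_s: 3.0
eef_pos: [0.5315, -0.2162, 0.3235]
ee_rot: [0.147, 0.989, 0.0, -0.001]
wrist_force: [0.0, -0.4, 0.3]
gripper_width: 0.0854
```

Run:
```python
from h import *
go([0.542,-0.239,0.197],8)
s=eyes.snapshot('side');t=eyes.snapshot('top')
crop('side',210,110,350,300,4,'s1.png',s); crop('top',260,140,360,240,6,'t1.png',t)
```

```text
t 3.0 tcp [ 0.5315 -0.2162  0.3235] F [ 0.   -0.35  0.33] tool y deg 73.12
total [-0.0168 -0.0188  0.1265] per row [-0.0021 -0.0024  0.0158]
```

View pics/s1.png

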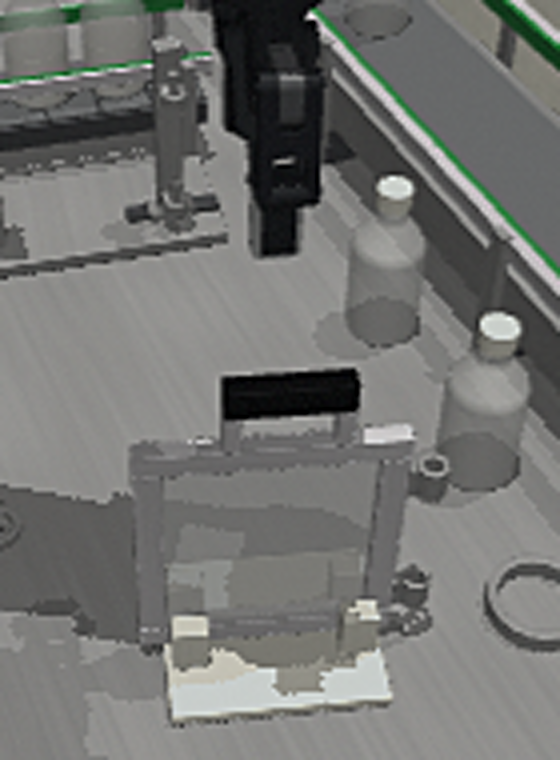

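View pics/t1.png

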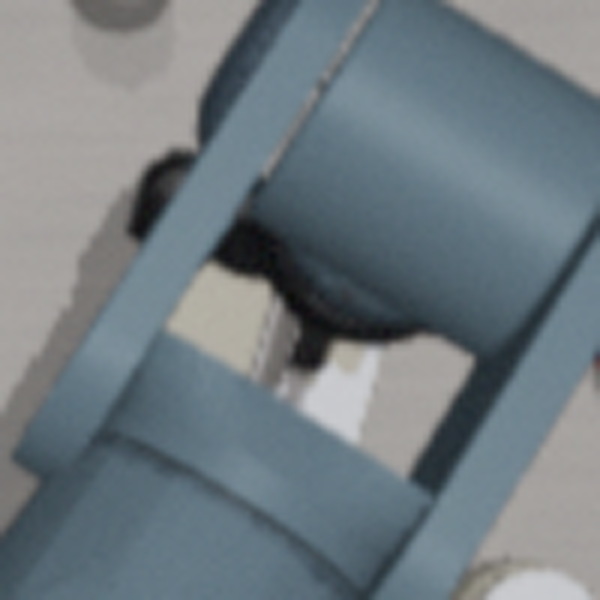

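Emit:
apply_moves(plan=[[-0.0084, -0.0094, 0, 0], [-0.0084, -0.0094, 0, 0], [0, 0, 0.02, 0], [0, 0, 0.03, 0], [0, 0, 0.03, 0], [0, 0, 0.025, 0], [0, 0, 0.015, 0], [0, 0, 0.005, 0], [0, 0, 0, 0], [0, 0, 0, 0]])

```text
time_s: 3.93
eef_pos: [0.5431, -0.2405, 0.2002]
ee_rot: [0.147, 0.989, -0.0, 0.001]
wrist_force: [0.5, -0.1, 1.2]
gripper_width: 0.0854
```

Run:
```python
from h import *
go([0.542,-0.239,0.198],8)
s=eyes.snapshot('side')
crop('side',210,110,350,300,4,'s2.png',s)
```

```text
t 3.9333 tcp [ 0.5431 -0.2405  0.2002] F [ 0.53 -0.11  1.2 ] tool y deg 73.11
total [0.0015 0.0011 0.0022] per row [0.0002 0.0001 0.0003]
```

View pics/s2.png

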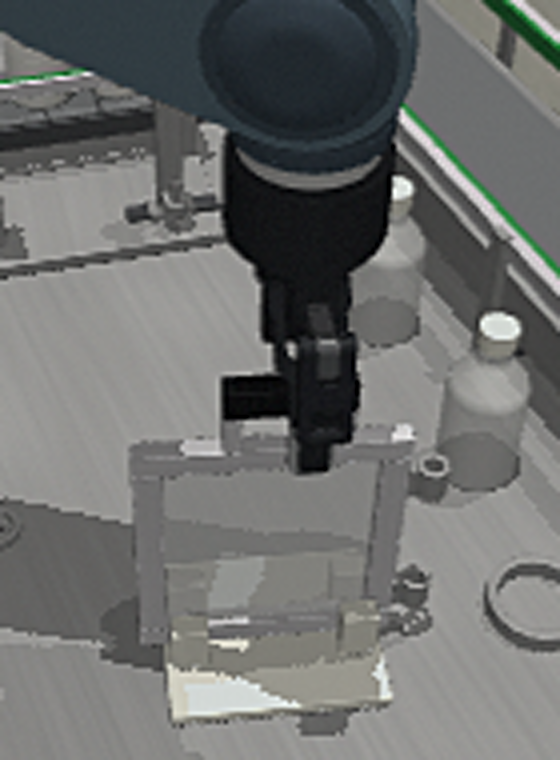

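Run:
```python
from h import *
s=manip.sense();M=R.from_quat(s['ee_rot']).as_matrix();p=s['eef_pos']
for k in (-.05,0,.05): print(k,(proj('side',p+M[:,1]*k)-[210,110])*4,(proj('side',p-M[:,2]*.03+M[:,1]*k)-[210,110])*4)
print((proj('side',[.542,-.239,.215])-[210,110])*4)
```

```text
-0.05 [307.0566191  486.39763263] [309.88494024 445.70022296]
0 [290.54852188 411.74781695] [292.76272279 370.95124671]
0.05 [275.57283654 344.02758632] [277.27325005 303.33020208]
[287.75068664 391.45046134]
```

Emit:
apply_moves(plan=[[0, 0, 0, 0], [0, 0, 0, 0], [0, 0, 0, 0], [0, 0, 0, 0], [0, 0, 0, 0], [0, 0, 0, 0], [0, 0, 0, 0], [0, 0, 0, 0], [0, 0, 0, 0], [0, 0, 0, 0]], claw=1, newtons=60)

```text
time_s: 4.82
eef_pos: [0.5427, -0.24, 0.1992]
ee_rot: [0.147, 0.989, -0.0, 0.0]
wrist_force: [1.1, -1.3, 1.8]
gripper_width: 0.0132
```

Emit:
apply_moves(plan=[[0, 0, -0.005, 0], [0, 0, -0.01, 0], [0, 0, -0.015, 0], [0, 0, -0.02, 0], [0, 0, -0.025, 0], [0, 0, -0.025, 0], [0, 0, -0.025, 0], [0, 0, -0.02, 0], [0, 0, -0.01, 0], [0, 0, 0, 0]])

```text
time_s: 5.65
eef_pos: [0.543, -0.2402, 0.3569]
ee_rot: [0.147, 0.989, -0.001, 0.002]
wrist_force: [0.4, -0.3, -4.0]
gripper_width: 0.0133
```

Run:
```python
from h import *
go([0.542,-0.239,0.198],8)
s=eyes.snapshot('side')
crop('side',210,60,350,250,4,'s3.png',s)
```

```text
t 5.65 tcp [ 0.543  -0.2402  0.3569] F [ 0.43 -0.28 -4.  ] tool y deg 73.11
total [0.002  0.0011 0.1589] per row [0.0003 0.0001 0.0199]
```

View pics/s3.png

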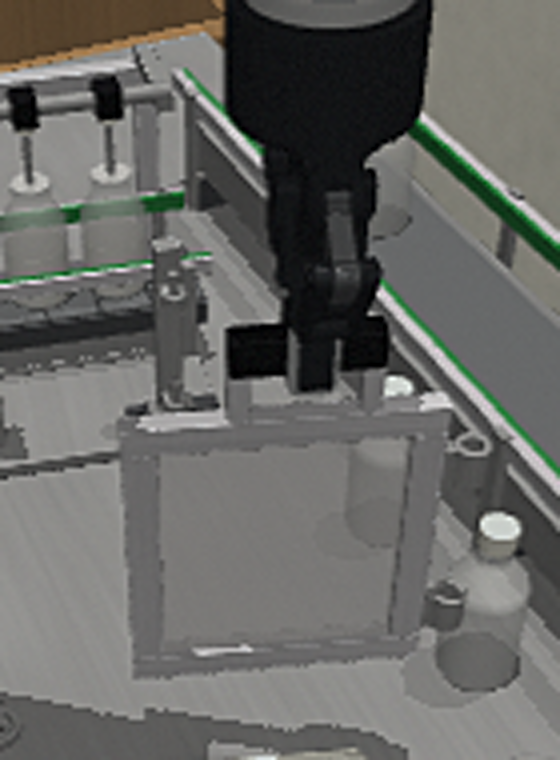

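Run:
```python
from h import *
s=cv2.imread('pics/s3.png')
im=eyes.snapshot('side'); c=im[160:225,308:340]; cv2.imwrite('pics/k1.png',cv2.resize(c,None,fx=12,fy=12,interpolation=cv2.INTER_NEAREST)[:780])
t=manip.sense();M=R.from_quat(t['ee_rot']).as_matrix()
for uv,z in (((327.5,171),.310),((321.5,208),.210)):
    p=onz('side',*uv,z); print(p,(M.T@(p-t['eef_pos'])).round(4))
crop('top',240,110,380,240,5,'t3.png')
```

```text
[ 0.6176015  -0.26782833  0.31      ] [-0.0807 -0.0052  0.0426]
[ 0.6181055  -0.26757765  0.21      ] [-0.0813 -0.0048  0.1426]
```

View pics/k1.png

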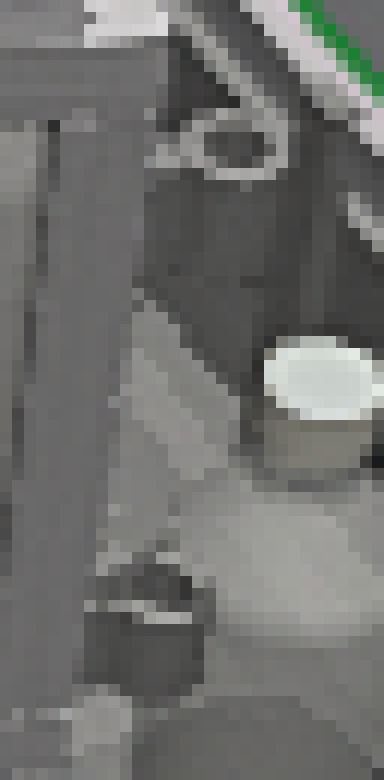

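View pics/t3.png

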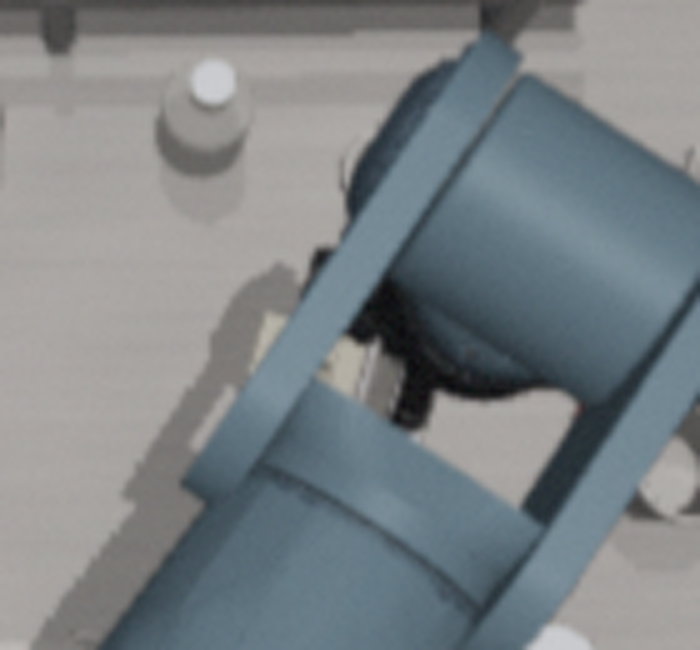

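Emit:
apply_moves(plan=[[0.004, 0.014, 0, 0], [0.008, 0.029, 0, 0], [0.01, 0.036, 0, 0], [0.01, 0.036, 0, 0], [0.01, 0.036, 0, 0], [0.01, 0.036, 0, 0], [0.01, 0.036, 0, 0], [0.006, 0.025, 0, 0], [0.0043, 0.0133, 0, 0], [0, 0, 0, 0]])

```text
time_s: 6.63
eef_pos: [0.5479, 0.0349, 0.3521]
ee_rot: [0.145, 0.989, 0.001, -0.002]
wrist_force: [-0.4, 0.1, -3.8]
gripper_width: 0.0126
```

Emit:
apply_moves(plan=[[0, 0, 0, -0.04], [0, 0, 0, -0.08], [0, 0, 0, -0.115], [0, 0, 0, -0.115], [0, 0, 0, -0.115], [0, 0, 0, -0.115], [0, 0, 0, -0.113], [0, 0, 0, -0.08], [0, 0, 0, -0.04], [0, 0, 0, 0]])

```text
time_s: 7.47
eef_pos: [0.5485, 0.031, 0.3524]
ee_rot: [-0.256, 0.967, 0.0, -0.001]
wrist_force: [0.2, -0.5, -3.5]
gripper_width: 0.0128
```

Run:
```python
from h import *
go([0.5497,0.031,0.2342],8)
print(manip.sense()['q'])
s=eyes.snapshot('side')
crop('side',170,50,320,200,5,'s4.png',s)
crop('top',120,110,260,230,5,'t4.png')
```

```text
t 7.4667 tcp [0.5485 0.031  0.3524] F [ 0.2  -0.5  -3.53] tool y deg 119.69
total [-0.0013 -0.0007  0.1182] per row [-0.0002 -0.0001  0.0148]
[-1.49973826e-01 -6.63149839e-02  1.67157240e+00 -1.55374401e-04
  1.53890941e+00 -2.23889615e+00]
```

View pics/s4.png

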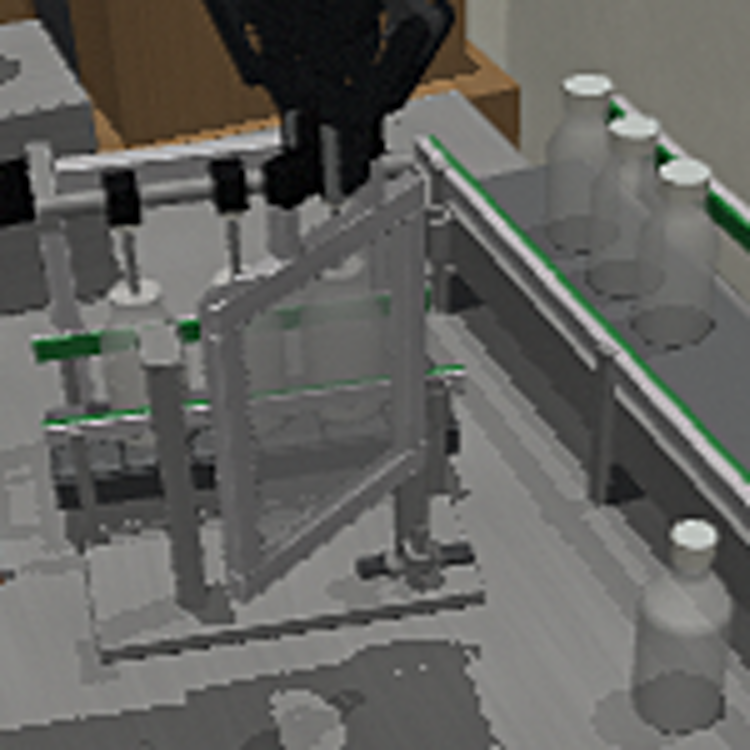

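View pics/t4.png

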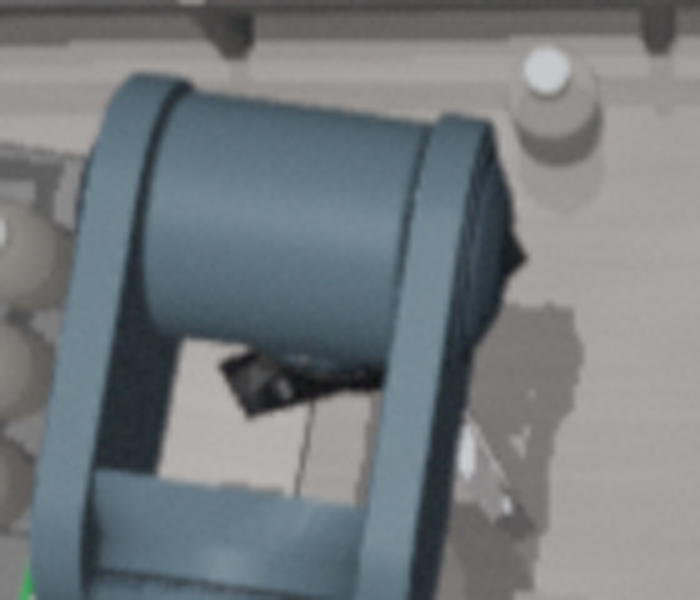

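Emit:
apply_moves(plan=[[0, 0, 0, 0.05], [0, 0, 0, 0.11], [0, 0, 0, 0.049], [0, 0, 0.01, 0], [0, 0, 0.02, 0], [0, 0, 0.03, 0], [0, 0, 0.025, 0], [0, 0, 0.015, 0], [0, 0, 0.005, 0], [0, 0, 0, 0]])

```text
time_s: 8.4
eef_pos: [0.5478, 0.0314, 0.2464]
ee_rot: [-0.154, 0.988, 0.001, -0.002]
wrist_force: [-0.3, 1.0, -3.2]
gripper_width: 0.0132
```

Run:
```python
from h import *
go([0.543,0.046,0.2342],3)
s=eyes.snapshot('side')
crop('side',170,80,320,200,5,'s5.png',s)
np.save('s5.npy',s)
```

```text
t 8.4 tcp [0.5478 0.0314 0.2464] F [-0.3   0.98 -3.23] tool y deg 107.74
total [0.0001 0.0154 0.0122] per row [0.     0.0051 0.0041]
```

View pics/s5.png

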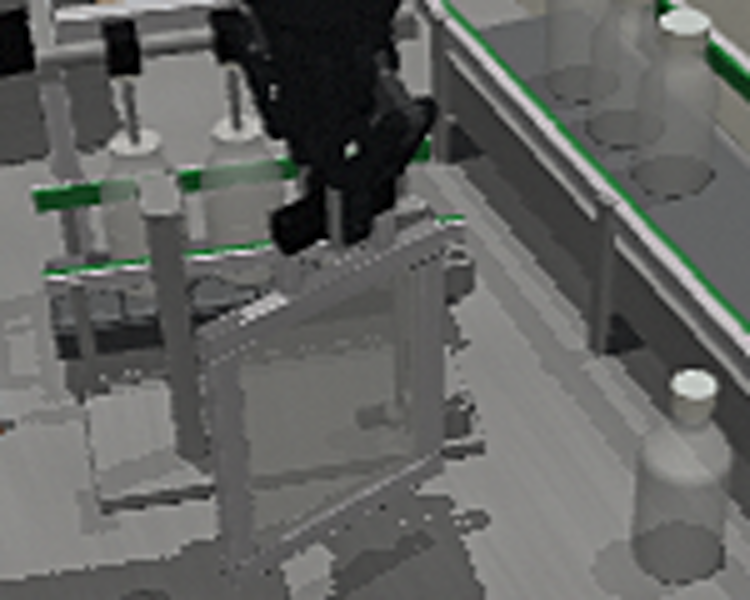

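Emit:
apply_moves(plan=[[-0.002, 0.006, 0.002, 0], [-0.0035, 0.01, 0.004, 0], [-0.0035, 0.01, 0.004, 0], [-0.0035, 0.01, 0.002, 0], [-0.002, 0.006, 0, 0], [-0.0015, 0.0047, 0, 0], [0, 0, 0, 0], [0, 0, 0, 0]])

```text
time_s: 9.12
eef_pos: [0.5502, 0.0809, 0.2371]
ee_rot: [-0.154, 0.988, -0.0, 0.0]
wrist_force: [-1.2, -0.6, -2.7]
gripper_width: 0.0129
```

Run:
```python
from h import *
go([0.5489,0.0807,0.2342],3)
s=np.mean([eyes.snapshot('side').astype(float) for _ in range(3)],0); np.save('s6.npy',s)
c=np.clip(s[100:180,225:285]*1.6,0,255).astype(np.uint8); c=cv2.resize(c,None,fx=7,fy=7,interpolation=cv2.INTER_CUBIC)
cv2.imwrite('pics/s6.png',c)
```

```text
t 9.1167 tcp [0.5502 0.0809 0.2371] F [-1.17 -0.59 -2.72] tool y deg 107.76
total [0.0013 0.0002 0.0029] per row [0.0004 0.0001 0.001 ]
```

View pics/s6.png

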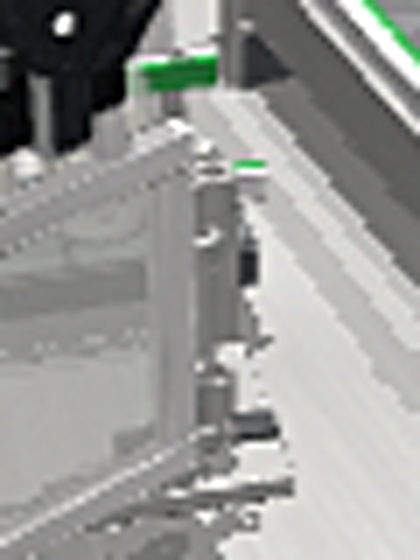

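```bash
cat >> h.py <<'E'
KX=-0.081
def knu(z, kx=KX, ky=0.0):
    t=manip.sense();M=R.from_quat(t['ee_rot']).as_matrix(); p=t['eef_pos']+M@np.array([kx,ky,0]); dz=t['eef_pos'][2]-.1892
    return np.array([p[0],p[1],dz+z])
E
python3 - <<'E'
from h import *
s=np.load('s6.npy'); s=np.clip(s*1.6,0,255).astype(np.uint8)
o=np.array([225,100]); c=cv2.resize(s[100:180,225:285],None,fx=8,fy=8,interpolation=cv2.INTER_NEAREST)
def mk(p,col):
    u=(proj('side',p)-o+.5)*8; cv2.circle(c,(int(u[0]),int(u[1])),3,col,-1); print(p,u)
print('kn');[mk(knu(z),(0,0,255)) for z in (.020,.042,.12,.142)]
print('kn at ky -5');[mk(knu(z,ky=-.005),(0,255,255)) for z in (.020,.042,.12,.142)]
print('pin');[mk([.6305,.130,z],(255,0,0)) for z in (.04,.058,.14,.158)]
cv2.imwrite('pics/s6m.png',c)
E
```

```text
kn
[0.62743835 0.10489999 0.0678212 ] [246.55962731 463.51163585]
[0.62743835 0.10489999 0.0898212 ] [245.84474981 417.06323579]
[0.62743835 0.10489999 0.1678212 ] [243.13897328 241.25830337]
[0.62743835 0.10489999 0.1898212 ] [242.3234756 188.2722149]
kn at ky -5
[0.62895773 0.10013644 0.0678212 ] [255.22474321 469.71623452]
[0.62895773 0.10013644 0.0898212 ] [254.63064643 423.23439619]
[0.62895773 0.10013644 0.1678212 ] [252.38162794 247.27230409]
[0.62895773 0.10013644 0.1898212 ] [251.70367184 194.22935394]
pin
[0.6305, 0.13, 0.04] [229.47965351 480.7944796 ]
[0.6305, 0.13, 0.058] [228.72531539 444.33657442]
[0.6305, 0.13, 0.14] [225.06485381 267.42285595]
[0.6305, 0.13, 0.158] [224.20833193 226.02630873]
```

View pics/s6m.png

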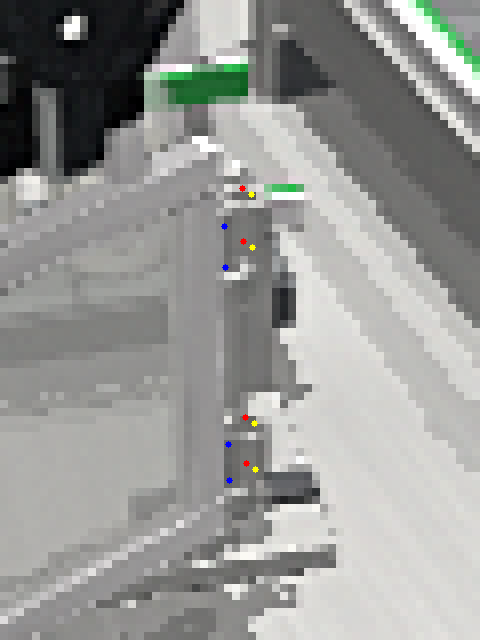

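Run:
```python
from h import *
for n,u,v,z in (('side',252.5,128.2,.158),('side',252.5,132.7,.140),('top',173,160,.158),('top',179.5,165.7,.058),('top',173,160,.149),('top',172.1,159.6,.14)): print(n,z,onz(n,u,v,z).round(4))
s=np.load('s.npy').mean(2).round().astype(int);t=np.load('t.npy').mean(2).round().astype(int)
print('side upper');print(s[124:138,245:262]);print('side lower');print(s[152:168,245:262]);print('top');print(t[151:172,164:186])
```

```text
side 0.158 [0.6295 0.1279 0.158 ]
side 0.14 [0.6306 0.1312 0.14  ]
top 0.158 [0.6284 0.1298 0.158 ]
top 0.058 [0.6306 0.1304 0.058 ]
top 0.149 [0.6302 0.1316 0.149 ]
top 0.14 [0.633  0.1358 0.14  ]
side upper
[[ 94  89 101  54  70  72  71  71  71  69  63  78 118 113 160 154 198]
 [ 69  65  59  40  69  74  72  72  71  68 128 164 145 108  82  78  84]
 [148 196 216  93  67  75  72  70  70  67  95 138 143 121  97  92  91]
 [ 88  87  92  46  68  73  69  84  87  71  59  81  66  67  89  92  92]
 [ 94  94  99  59  70  74  68 136 148  99  66  68  67  79 114 118  86]
 [ 96  99 102  60  70  74  70  64  65  60  62  70  71  64  78 135 126]
 [ 95  66  43  47  68  70  69  66  69  61  62  69  71  74  93 135 140]
 [ 89  44 101  62  81 107 124  77  67  95 103  76  69  74  78 136 140]
 [ 69  46  64  52  67 132 178  92  61  89 119  78  68  67  94  87 131]
 [ 97  75  64  63  72 129 137  87  61  68 134  99  72  68  98  79 136]
 [100 104  57  60  78  69 100 139 147 148 112  70  69  71  74  50  77]
 [101 103  89  54  78  59  59  61  81  66  59  64  71  72  62  58  85]
 [ 77  76  60  52  79  67  68  68  68  
[... 2509 characters left out ...]
1  85 112 116 115 117 115 117
  122 133 161 163]
 [154 140 114  80  70  67  65  61  62  61  67  87 113 115 114 111 100 122
  136 128 160 162]
 [159 156 145 118  91  72  67  65  63  62  78 110 119 120 112 100  90 125
  145 125 162 163]
 [159 160 156 149 131  92  74  68  65  66  84 126 143 150 154 124 113 139
  138 124 161 160]
 [159 159 159 158 151 125 103  80  72  70  80 113 138 153 165 145 130 132
  111 120 159 156]
 [159 159 160 160 157 150 142 121 109  98  93 105 124 123 135 129 117 109
   98 119 153 153]
 [160 160 160 160 159 156 157 144 138 135 132 132 129 119 130 131 129 127
  129 135 151 150]
 [161 160 161 160 159 154 150 150 147 146 147 142 127 130 142 144 143 143
  144 146 150 147]]
```

Emit:
apply_moves(plan=[[-0.002, 0.004, 0, 0], [-0.0024, 0.005, 0, 0], [-0.002, 0.005, 0, 0], [-0.002, 0.004, 0, 0], [-0.001, 0.002, 0, 0], [-0.001, 0.0014, 0, 0], [0, 0, 0, 0], [0, 0, 0, 0], [0, 0, 0, 0]])

```text
time_s: 10.02
eef_pos: [0.5535, 0.104, 0.2368]
ee_rot: [-0.154, 0.988, -0.0, -0.0]
wrist_force: [0.6, -0.2, -3.8]
gripper_width: 0.0129
```

```bash
cat > st.py <<'E'
from h import *
s=manip.sense();k=knu(.02)
M=R.from_quat(s['ee_rot']).as_matrix();print('t',s['time_s'],'tcp',s['eef_pos'].round(4),'K',k.round(4),'F',s['wrist_force'].round(2),'T',s['torque'].round(2),'yaw',np.degrees(np.arctan2(M[1,1],M[0,1])).round(2))
E
python3 st.py
python3 - <<'E'
from h import *
s=np.mean([eyes.snapshot('side').astype(float) for _ in range(2)],0); np.save('s7.npy',s)
s=np.clip(s*1.6,0,255).astype(np.uint8)
o=np.array([225,100]); c=cv2.resize(s[100:180,225:285],None,fx=8,fy=8,interpolation=cv2.INTER_NEAREST)
def mk(p,col):
    u=(proj('side',p)-o+.5)*8; cv2.circle(c,(int(u[0]),int(u[1])),3,col,-1)
[mk(knu(z),(0,0,255)) for z in (.020,.042,.12,.142)]
cv2.imwrite('pics/s7.png',c)
E
```

```text
t 10.0167 tcp [0.5535 0.104  0.2368] K [0.6307 0.1287 0.0676] F [ 0.57 -0.21 -3.79] T [-0.01  0.01 -0.03] yaw 107.71
```

View pics/s7.png

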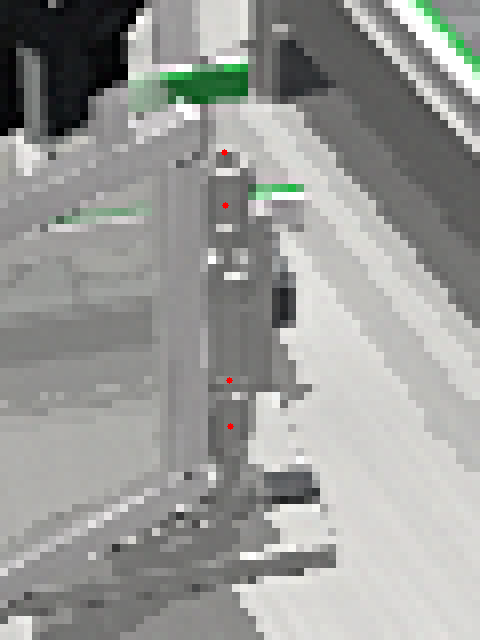

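Run:
```python
from h import *
s=np.load('s7.npy').mean(2).round().astype(int)
print('cols 248..262'); 
for r in list(range(115,137))+list(range(147,163)): print(r,s[r,248:263])
k=knu(.12); print(proj('side',k),proj('side',[k[0],k[1],.14]),proj('side',[k[0],k[1],.158]),proj('side',knu(.142)),proj('side',knu(.02)),proj('side',[k[0],k[1],.04]))
```

```text
cols 248..262
115 [ 88  90  71  88 117 120 116 115 131 135 133 135 120 118 121]
116 [ 90  93  76  88 116 120 118 116 113 130 134 133 136 120 119]
117 [ 96  98  72  98 118 118 118 116 116 113 130 134 133 136 121]
118 [ 94  92  74 111 132 135 127 116 116 116 132 134 134 133 118]
119 [106  59  78 106  69  60  90 134 123 116 114 131 135 133 134]
120 [ 74  91 110  99  70  64  85 141 104 115 118 115 132 136 134]
121 [ 91  92  87  99 144 146 129  68  88 119 120 118 115 133 135]
122 [ 89  91  94  65  69  70  68  64  72 119 122 120 118 135 137]
123 [90 92 81 66 72 74 72 66 48 86 91 76 72 59 77]
124 [ 90  93  83  65  74  76  74  64  71 121 116 164 158 203 175]
125 [ 91  93  83  65  73  75  71  61 120 144 110  84  80  86  96]
126 [ 91  94  82  66  72  74  71  60 116 144 125 100  94  93 100]
127 [ 91  92  83  64  70  72  72  64  86  68  70  92  94  94 101]
128 [ 92  93  83  72 125 134  85  66  71  70  79 117 121  87  77]
129 [ 92  91  85  72  66  68  63  65  72  72  66  79 138 130 122]
130 [ 90  92  88  72  67  70  64  63  71  72  76  94 138 142 124]
131 [ 90  89  98 126  80  68  97 106  77  72 
[... 829 characters left out ...]
1  60 109 134 133 133 132 133 133]
155 [ 94  91  95  60  68  73  75  80 134 136 132 133 132 140 135]
156 [ 92  91  92  62  59  75  81  72 132 137 134 132 132 131 115]
157 [ 92  91  92  83  62  69  66  78 135 140 137 135 137 137 156]
158 [ 92 100 113 122  79  70  66  86  83  99 138 145 126 101  96]
159 [ 48  85  91 150  90  69  65  94  93  88  60  55  56  58  58]
160 [ 94  95  95 116  78  69  75  87  81  95  68  61  62  64  62]
161 [94 98 96 72 68 71 85 80 66 89 85 68 66 66 58]
162 [92 90 49 55 68 72 73 68 60 68 56 33 20 30 28]
[252.71662164 125.14501507] [252.87798106 133.15716486] [252.77373706 127.98102738] [252.58409635 118.56459651] [253.27321915 152.78233998] [253.41525722 159.83510651]
```

Emit:
apply_moves(plan=[[0, 0, 0.001, 0], [0, 0, 0.001, 0], [0, 0, 0.001, 0], [0, 0, 0.001, 0], [0, 0, 0.001, 0], [0, 0, 0.001, 0], [0, 0, 0, 0], [0, 0, 0, 0]])

```text
time_s: 10.78
eef_pos: [0.5535, 0.1042, 0.2308]
ee_rot: [-0.154, 0.988, 0.0, -0.0]
wrist_force: [0.0, 0.4, -3.3]
gripper_width: 0.0128
```

```bash
python3 st.py
python3 - <<'E'
from h import *
print(proj('side',[.620,-.2637,.152]),proj('side',[.620,-.2637,.149]))
E
```

```text
t 10.7833 tcp [0.5535 0.1042 0.2308] K [0.6306 0.1288 0.0616] F [ 0.04  0.36 -3.31] T [ 0.01  0.   -0.01] yaw 107.72
[318.27784643 225.01151443] [318.1283565 225.9188349]
```

Emit:
apply_moves(plan=[[-0.0006, 0.0019, 0, 0], [0, 0, 0.001, 0], [0, 0, 0.001, 0], [0, 0, 0.001, 0], [0, 0, 0.001, 0], [0, 0, 0.0005, 0], [0, 0, 0.0005, 0], [0, 0, 0, 0]])

```text
time_s: 11.45
eef_pos: [0.5536, 0.1061, 0.2268]
ee_rot: [-0.154, 0.988, -0.0, 0.0]
wrist_force: [-4.8, -0.8, 2.8]
gripper_width: 0.0129
```

```bash
python3 st.py
```

```text
t 11.45 tcp [0.5536 0.1061 0.2268] K [0.6308 0.1308 0.0576] F [-4.77 -0.75  2.75] T [-0.04  0.65  0.02] yaw 107.72
```

Emit:
apply_moves(plan=[[0, 0, -0.001, 0], [0.0007, 0.0002, 0, 0], [0.0007, 0.0002, 0, 0], [0, 0, 0.0005, 0], [0, 0, 0.0005, 0], [0, 0, 0, 0]])

```text
time_s: 11.95
eef_pos: [0.5524, 0.1061, 0.2265]
ee_rot: [-0.154, 0.988, -0.0, 0.0]
wrist_force: [-1.6, -0.1, 1.0]
gripper_width: 0.013
```

```bash
python3 st.py
```

```text
t 11.95 tcp [0.5524 0.1061 0.2265] K [0.6295 0.1307 0.0573] F [-1.57 -0.1   1.02] T [-0.02 -0.09 -0.04] yaw 107.72
```

Emit:
apply_moves(plan=[[0.0005, 0.0002, 0, 0], [0.0005, 0.0001, 0, 0], [0, 0, 0, 0], [0, 0, 0.0005, 0], [0, 0, 0, 0]])

```text
time_s: 12.37
eef_pos: [0.5515, 0.106, 0.226]
ee_rot: [-0.154, 0.988, -0.0, 0.001]
wrist_force: [0.5, -0.5, 3.3]
gripper_width: 0.0132
```

```bash
python3 st.py
```

```text
t 12.3667 tcp [0.5515 0.106  0.226 ] K [0.6286 0.1307 0.0568] F [ 0.52 -0.53  3.31] T [ 0.   -0.48 -0.02] yaw 107.71
```

Emit:
apply_moves(plan=[[0, 0, -0.001, 0], [0, 0, -0.001, 0], [-0.0017, 0.0008, 0, 0], [-0.0017, 0.0008, 0, 0], [0, 0, 0, 0], [0, 0, 0, 0]])

```text
time_s: 12.87
eef_pos: [0.5535, 0.1089, 0.2264]
ee_rot: [-0.154, 0.988, 0.0, -0.001]
wrist_force: [-0.1, 0.2, -3.7]
gripper_width: 0.0131
```

```bash
python3 st.py
python3 - <<'E'
from h import *
s=np.mean([eyes.snapshot('side').astype(float) for _ in range(3)],0); np.save('s8.npy',s)
g=s.mean(2).round().astype(int)
for r in list(range(115,137))+list(range(147,163)): print(r,g[r,247:262])
for z in (.142,.12,.042,.02): print(z,proj('side',knu(z)),proj('side',knu(z,-.079,-.0045)))
s=np.clip(s*1.6,0,255).astype(np.uint8)
cv2.imwrite('pics/s8.png',cv2.resize(s[80:185,190:280],None,fx=6,fy=6,interpolation=cv2.INTER_NEAREST)[:600])
E
```

```text
t 12.8667 tcp [0.5535 0.1089 0.2264] K [0.6306 0.1335 0.0572] F [-0.12  0.25 -3.73] T [-0.07 -0.33  0.02] yaw 107.73
115 [205 126  70  63  88 119 119 117 114 131 134 133 136 120 118]
116 [199 220 136  72  87 117 119 118 116 114 130 133 133 136 120]
117 [109  81  89  67  96 117 118 117 118 115 113 131 133 133 136]
118 [ 88  92  87  65  94 115 116 117 117 117 116 132 135 134 134]
119 [ 92  94  87  99 117 155 136 117 117 118 117 114 131 135 133]
120 [ 96  93 101 140 133 130 134 163 127 118 118 117 115 133 134]
121 [ 92 104  62 139 116  88  83 141 116 119 120 119 118 116 133]
122 [ 53  75 100 114  69  61  57 106 105  79 116 122 120 119 136]
123 [ 93  90 103 103 122 129 154 128  77  53  87  90  76  71  59]
124 [ 92  88 104 106  71  67  69  64  53  79 120 115 164 158 203]
125 [ 91  88 107  70  66  74  72  68  92 164 149 110  83  80  87]
126 [ 91  88 110  74  69  75  73  68  71 141 147 124 100  93  93]
127 [90 92 93 68 68 76 75 69 58 84 67 69 91 95 93]
128 [ 91  92  93  68  68  75  74  70  61  71  70  81 116 120  88]
129 [ 90  92  93  69  67  73  73  74  53  70  73  65  79 138 129]
130 [ 91
[... 978 characters left out ...]
 132 140]
156 [ 93  93  93  93  67  71  74  68  63 133 137 133 132 132 132]
157 [ 92  93  92  85  83  69  71  64  78 137 141 137 136 137 136]
158 [ 92  92  90  99 130  84  72  65  87  86  99 138 144 125 102]
159 [93 91 90 98 74 56 69 66 90 92 87 59 55 57 58]
160 [ 87 121 119  89  70  70  72  75  86  79  95  69  61  63  64]
161 [ 50  86  95  91  68  69  71  83 108  73  89  85  67  66  66]
162 [ 96  95  96 115  72  67  73  73  66  59  69  56  33  21  28]
0.142 [251.97329013 120.8381053 ] [252.46074937 121.74388658]
0.12 [252.1133439 127.320467 ] [252.59418574 128.2344384 ]
0.042 [252.57882484 148.86516147] [253.03758046 149.80184425]
0.02 [252.70201007 154.56676622] [253.15489694 155.50829958]
```

View pics/s8.png

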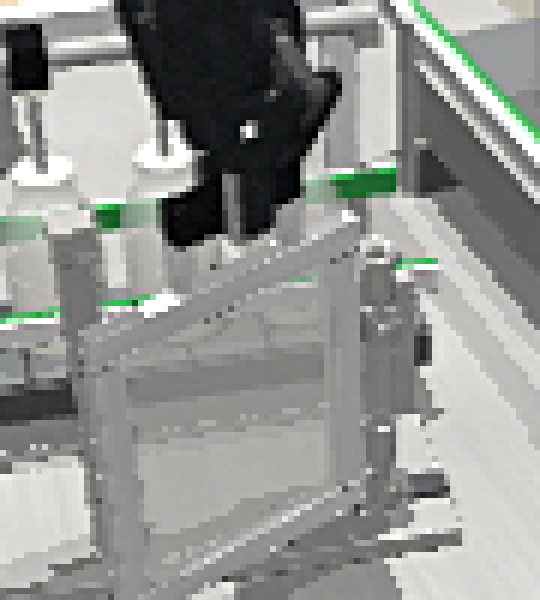

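Emit:
apply_moves(plan=[[0, 0, 0.0005, 0], [0, 0, 0.0005, 0], [0, 0, 0.0005, 0], [0, 0, 0, 0]])

```text
time_s: 13.35
eef_pos: [0.5537, 0.1087, 0.2256]
ee_rot: [-0.154, 0.988, 0.0, -0.0]
wrist_force: [1.4, 0.9, -2.9]
gripper_width: 0.0129
```

```bash
python3 st.py
```

```text
t 13.35 tcp [0.5537 0.1087 0.2256] K [0.6308 0.1333 0.0564] F [ 1.38  0.88 -2.91] T [ 0.09 -0.27 -0.01] yaw 107.71
```

Emit:
apply_moves(plan=[[0, 0, 0.0005, 0], [0, 0, 0.0005, 0], [0, 0, 0.0005, 0], [0, 0, 0.0005, 0], [0, 0, 0, 0], [0, 0, 0, 0]])

```text
time_s: 13.85
eef_pos: [0.5538, 0.1086, 0.2238]
ee_rot: [-0.154, 0.988, -0.0, 0.0]
wrist_force: [0.4, -0.6, -2.5]
gripper_width: 0.013
```

```bash
python3 st.py
```

```text
t 13.85 tcp [0.5538 0.1086 0.2238] K [0.631  0.1333 0.0546] F [ 0.4  -0.62 -2.51] T [ 0.06 -0.25  0.03] yaw 107.72
```

Emit:
apply_moves(plan=[[0, 0, 0.0007, 0], [0, 0, 0.0007, 0], [0, 0, 0.0007, 0], [0, 0, 0.0007, 0], [0, 0, 0.0007, 0], [0, 0, 0.0007, 0], [0, 0, 0, 0]])

```text
time_s: 14.43
eef_pos: [0.5538, 0.1086, 0.2195]
ee_rot: [-0.154, 0.988, 0.0, 0.0]
wrist_force: [0.5, -0.3, -2.8]
gripper_width: 0.0129
```

```bash
python3 st.py
python3 - <<'E'
from h import *
s=eyes.snapshot('side')
s=np.clip(s*1.6,0,255).astype(np.uint8)
cv2.imwrite('pics/s9.png',cv2.resize(s[80:180,190:280],None,fx=6,fy=6,interpolation=cv2.INTER_NEAREST))
E
```

```text
t 14.4333 tcp [0.5538 0.1086 0.2195] K [0.631  0.1333 0.0503] F [ 0.48 -0.28 -2.82] T [ 0.11 -0.28  0.01] yaw 107.71
```

View pics/s9.png

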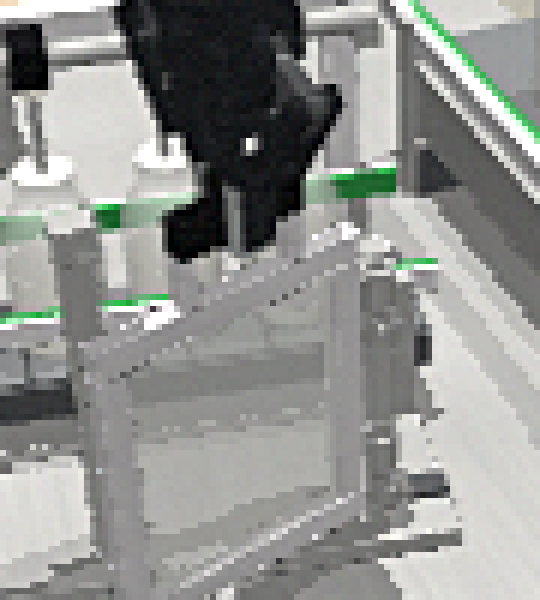

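Emit:
apply_moves(plan=[[0, 0, 0.0009, 0], [0, 0, 0.0009, 0], [0, 0, 0.0009, 0], [0, 0, 0.0009, 0], [0, 0, 0.0009, 0], [0, 0, 0.0009, 0], [0, 0, 0.0009, 0], [0, 0, 0.0009, 0], [0, 0, 0.0008, 0], [0, 0, 0, 0]])

```text
time_s: 15.32
eef_pos: [0.5538, 0.1087, 0.2115]
ee_rot: [-0.154, 0.988, 0.0, 0.0]
wrist_force: [0.5, 1.4, -4.2]
gripper_width: 0.0127
```

```bash
python3 st.py
```

```text
t 15.3167 tcp [0.5538 0.1087 0.2115] K [0.631  0.1333 0.0423] F [ 0.5   1.41 -4.18] T [ 0.1  -0.33 -0.04] yaw 107.71
```

Emit:
apply_moves(plan=[[0, 0, 0.0005, 0], [0, 0, 0.0005, 0], [0, 0, 0.0005, 0], [0, 0, 0.0003, 0], [0, 0, 0, 0]])

```text
time_s: 15.73
eef_pos: [0.5538, 0.1086, 0.2098]
ee_rot: [-0.154, 0.988, 0.0, 0.0]
wrist_force: [1.8, 0.7, -3.1]
gripper_width: 0.013
```

```bash
python3 st.py
```

```text
t 15.7333 tcp [0.5538 0.1086 0.2098] K [0.631  0.1333 0.0406] F [ 1.77  0.65 -3.1 ] T [ 0.08 -0.3  -0.  ] yaw 107.72
```

Emit:
apply_moves(plan=[[0, 0, 0.0003, 0], [0, 0, 0.0003, 0], [0, 0, 0.0003, 0], [0, 0, 0, 0]])

```text
time_s: 16.07
eef_pos: [0.5538, 0.1086, 0.209]
ee_rot: [-0.154, 0.988, -0.0, 0.0]
wrist_force: [0.9, -0.0, -3.6]
gripper_width: 0.0129
```

```bash
python3 st.py
```

```text
t 16.0667 tcp [0.5538 0.1086 0.209 ] K [0.631  0.1333 0.0398] F [ 0.9  -0.04 -3.58] T [ 0.05 -0.28 -0.  ] yaw 107.72
```

Emit:
apply_moves(plan=[[0, 0, 0.0003, 0], [0, 0, 0.0003, 0], [0, 0, 0.0003, 0], [0, 0, 0.0003, 0], [0, 0, 0, 0]])

```text
time_s: 16.48
eef_pos: [0.5539, 0.1086, 0.2089]
ee_rot: [-0.154, 0.988, -0.0, 0.0]
wrist_force: [-4.7, -0.4, 5.3]
gripper_width: 0.013
```

```bash
python3 st.py
python3 - <<'E'
from h import *
s=np.mean([eyes.snapshot('side').astype(float) for _ in range(2)],0)
s=np.clip(s*1.6,0,255).astype(np.uint8)
cv2.imwrite('pics/s10.png',cv2.resize(s[90:180,190:280],None,fx=6,fy=6,interpolation=cv2.INTER_CUBIC))
E
```

```text
t 16.4833 tcp [0.5539 0.1086 0.2089] K [0.631  0.1332 0.0397] F [-4.73 -0.42  5.33] T [0.02 0.39 0.02] yaw 107.73
```

View pics/s10.png

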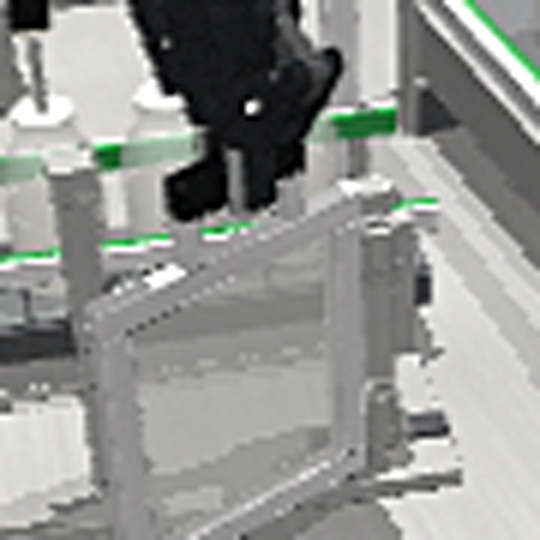

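Emit:
apply_moves(plan=[[0, 0, -0.0004, 0], [0, 0, -0.0004, 0], [0, 0, 0, 0]])

```text
time_s: 16.83
eef_pos: [0.5538, 0.1086, 0.2089]
ee_rot: [-0.154, 0.988, -0.0, 0.0]
wrist_force: [-1.8, -0.4, 3.4]
gripper_width: 0.0128
```

```bash
python3 st.py
```

```text
t 16.8333 tcp [0.5538 0.1086 0.2089] K [0.631  0.1332 0.0397] F [-1.84 -0.35  3.44] T [-0.08  0.32  0.03] yaw 107.72
```

Emit:
apply_moves(plan=[[0, 0, 0, 0], [0, 0, 0, 0], [0, 0, 0, 0], [0, 0, 0, 0], [0, 0, 0, 0]], claw=0.72, newtons=20)

```text
time_s: 17.25
eef_pos: [0.5538, 0.1086, 0.2084]
ee_rot: [-0.154, 0.988, 0.0, -0.0]
wrist_force: [-0.1, 0.2, 0.2]
gripper_width: 0.0238
```

```bash
python3 st.py
python3 - <<'E'
from h import *
s=np.mean([eyes.snapshot('side').astype(float) for _ in range(2)],0)
s=np.clip(s*1.6,0,255).astype(np.uint8)
cv2.imwrite('pics/s11.png',cv2.resize(s[90:180,190:280],None,fx=6,fy=6,interpolation=cv2.INTER_CUBIC))
cv2.imwrite('pics/t11.png',cv2.resize(eyes.snapshot('top')[120:240,100:220],None,fx=5,fy=5,interpolation=cv2.INTER_CUBIC))
E
```

```text
t 17.25 tcp [0.5538 0.1086 0.2084] K [0.6309 0.1333 0.0392] F [-0.12  0.16  0.21] T [-0.02 -0.   -0.02] yaw 107.71
```

View pics/s11.png

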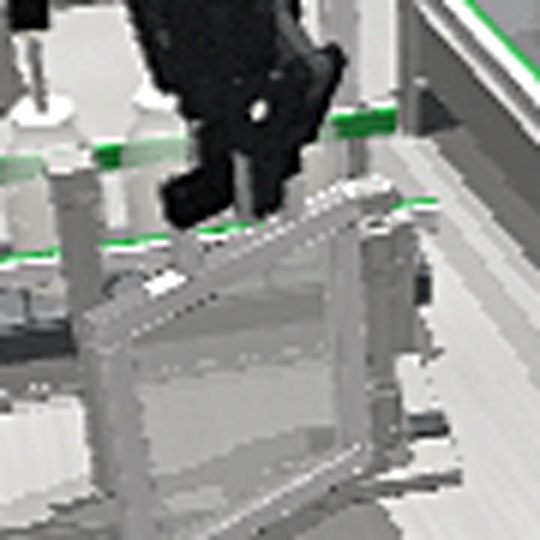

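View pics/t11.png

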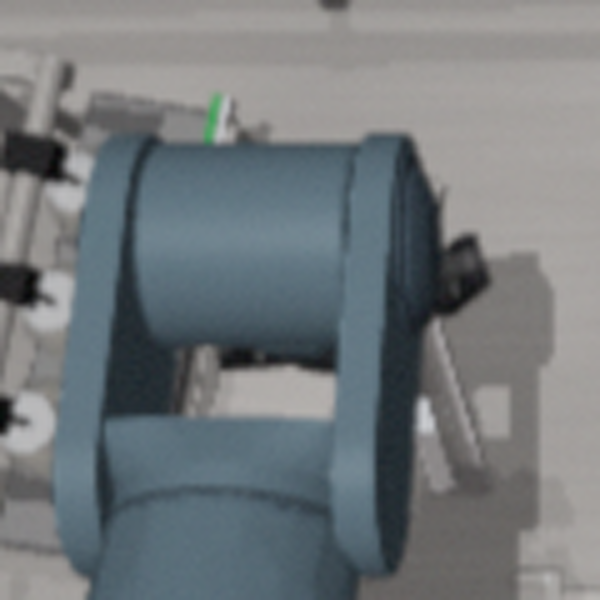

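Emit:
apply_moves(plan=[[0, 0, -0.004, 0], [-0.0001, 0.0024, 0, 0.03], [-0.0001, 0.00325, 0, 0.04], [-0.0001, 0.00325, 0, 0.04], [-0.0001, 0.00325, 0, 0.04], [-0.0001, 0.00325, 0, 0.04], [-0.0001, 0.00325, 0, 0.04], [-0.0001, 0.00325, 0, 0.04], [-0.0001, 0.00325, 0, 0.04], [0, 0, 0, 0]])

```text
time_s: 18.23
eef_pos: [0.5504, 0.1339, 0.213]
ee_rot: [0.0, 1.0, 0.0, 0.0]
wrist_force: [0.0, -0.4, 0.4]
gripper_width: 0.0239
```

```bash
python3 st.py
python3 - <<'E'
from h import *
s=eyes.snapshot('side')
s=np.clip(s*1.6,0,255).astype(np.uint8)
cv2.imwrite('pics/s12.png',cv2.resize(s[90:190,180:280],None,fx=6,fy=6,interpolation=cv2.INTER_CUBIC))
E
```

```text
t 18.2333 tcp [0.5504 0.1339 0.213 ] K [0.6314 0.1338 0.0438] F [ 0.02 -0.42  0.41] T [-0.02 -0.05  0.02] yaw 89.95
```

View pics/s12.png

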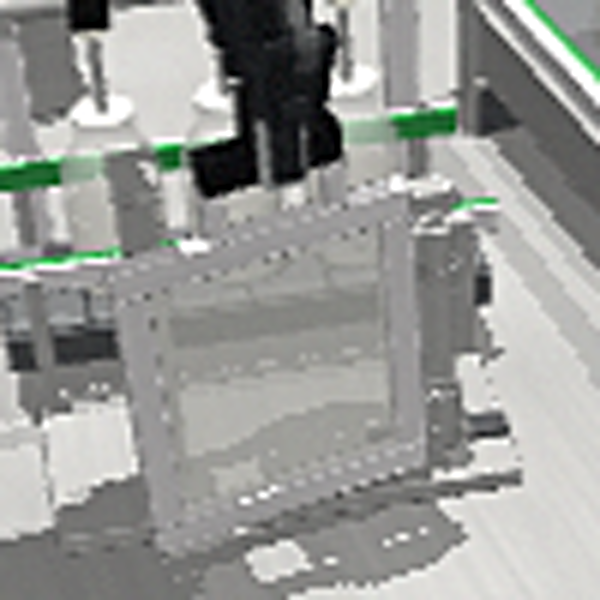

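Emit:
apply_moves(plan=[[0, 0.0024, 0, 0.03], [0, 0.0024, 0, 0.03], [0, 0.0024, 0, 0.03], [0, 0.0024, 0, 0.03], [0, 0.0016, 0, 0.02], [0, 0.0016, 0, 0.02], [0, 0, 0, 0]])

```text
time_s: 18.87
eef_pos: [0.5512, 0.1463, 0.2127]
ee_rot: [0.08, 0.997, 0.0, 0.0]
wrist_force: [0.1, -0.1, 0.2]
gripper_width: 0.024
```

```bash
python3 st.py
python3 - <<'E'
from h import *
s=eyes.snapshot('side')
s=np.clip(s*1.6,0,255).astype(np.uint8)
cv2.imwrite('pics/s13.png',cv2.resize(s[90:190,180:280],None,fx=6,fy=6,interpolation=cv2.INTER_CUBIC))
E
```

```text
t 18.8667 tcp [0.5512 0.1463 0.2127] K [0.6311 0.1334 0.0435] F [ 0.14 -0.09  0.18] T [-0.12 -0.05  0.01] yaw 80.79
```

View pics/s13.png

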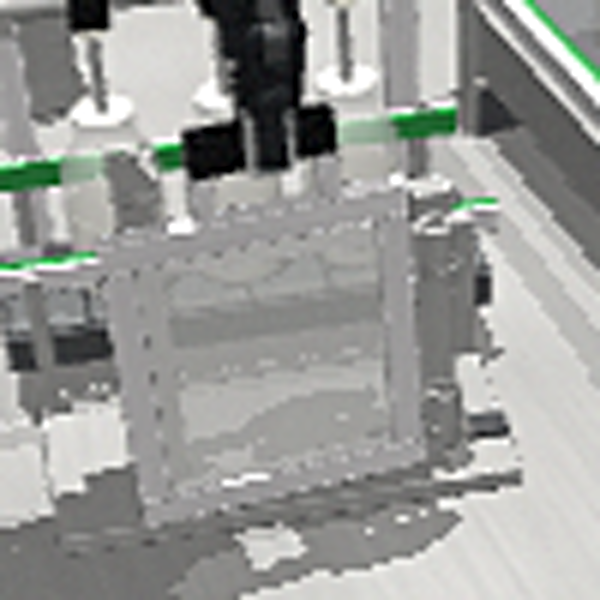

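Emit:
apply_moves(plan=[[0, 0.001, 0, 0.01], [0, 0.001, 0, 0.01], [0, 0.001, 0, 0], [0, 0.001, 0, 0], [0, 0, 0, 0]])

```text
time_s: 19.33
eef_pos: [0.5518, 0.1503, 0.2125]
ee_rot: [0.09, 0.996, 0.0, -0.0]
wrist_force: [0.2, -0.1, 0.8]
gripper_width: 0.0238
```

```bash
python3 st.py
```

```text
t 19.3333 tcp [0.5518 0.1503 0.2125] K [0.6315 0.1358 0.0433] F [ 0.2  -0.13  0.79] T [-0.01 -0.04  0.01] yaw 79.66
```

Emit:
apply_moves(plan=[[0, 0.0007, 0, 0], [0, 0.0007, 0, 0], [0, 0.0006, 0, 0], [0, 0, 0, 0]])

```text
time_s: 19.67
eef_pos: [0.5521, 0.1522, 0.2125]
ee_rot: [0.09, 0.996, 0.0, -0.0]
wrist_force: [-0.3, -0.2, 0.2]
gripper_width: 0.0239
```

```bash
python3 st.py
python3 - <<'E'
from h import *
s=np.mean([eyes.snapshot('side').astype(float) for _ in range(2)],0)
s=np.clip(s*1.6,0,255).astype(np.uint8)
cv2.imwrite('pics/s14.png',cv2.resize(s[90:190,180:280],None,fx=6,fy=6,interpolation=cv2.INTER_CUBIC))
E
```

```text
t 19.6667 tcp [0.5521 0.1522 0.2125] K [0.6318 0.1377 0.0433] F [-0.3  -0.24  0.16] T [ 0.02  0.04 -0.04] yaw 79.64
```

View pics/s14.png

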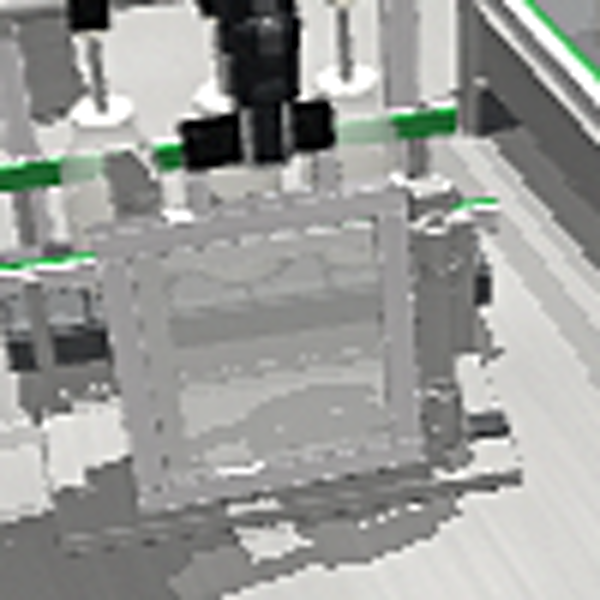

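Emit:
apply_moves(plan=[[0, 0.0007, 0, 0], [0, 0.0007, 0, 0], [0, 0.0007, 0, 0], [0, 0, 0, 0]])

```text
time_s: 20.1
eef_pos: [0.5526, 0.1543, 0.2126]
ee_rot: [0.09, 0.996, 0.0, 0.0]
wrist_force: [-0.4, 0.6, -0.4]
gripper_width: 0.0241
```

```bash
python3 st.py
```

```text
t 20.1 tcp [0.5526 0.1543 0.2126] K [0.6322 0.1398 0.0434] F [-0.4   0.61 -0.43] T [ 0.    0.01 -0.03] yaw 79.65
```

Emit:
apply_moves(plan=[[0, 0.0007, 0, 0], [0, 0.0007, 0, 0], [0, 0.0007, 0, 0], [0, 0, 0, 0]])

```text
time_s: 20.43
eef_pos: [0.5527, 0.1549, 0.2125]
ee_rot: [0.09, 0.996, -0.002, -0.0]
wrist_force: [-2.5, -5.7, 1.6]
gripper_width: 0.0238
```

```bash
python3 st.py
python3 - <<'E'
from h import *
s=np.mean([eyes.snapshot('side').astype(float) for _ in range(2)],0)
s=np.clip(s*1.6,0,255).astype(np.uint8)
cv2.imwrite('pics/s15.png',cv2.resize(s[90:190,180:280],None,fx=6,fy=6,interpolation=cv2.INTER_CUBIC))
cv2.imwrite('pics/t15.png',cv2.resize(eyes.snapshot('top')[120:240,100:220],None,fx=5,fy=5,interpolation=cv2.INTER_CUBIC))
E
```

```text
t 20.4333 tcp [0.5527 0.1549 0.2125] K [0.6324 0.1403 0.0433] F [-2.49 -5.69  1.55] T [-1.1   0.4   0.02] yaw 79.64
```

View pics/s15.png

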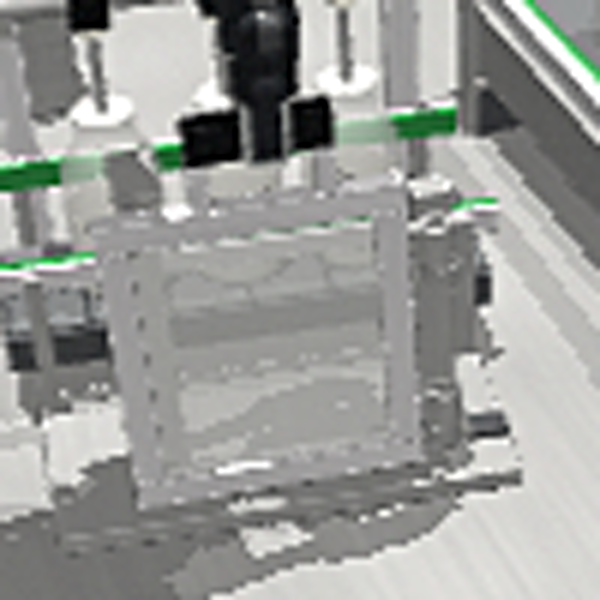

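View pics/t15.png

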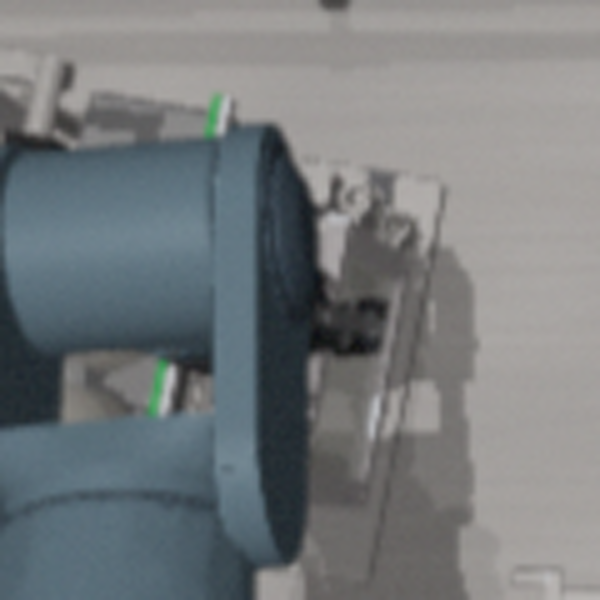

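Emit:
apply_moves(plan=[[0, 0.0005, 0, 0], [0, 0.0005, 0, 0], [0, 0, 0, 0], [0, 0, 0, 0]])

```text
time_s: 20.92
eef_pos: [0.5527, 0.1551, 0.2126]
ee_rot: [0.09, 0.996, -0.003, -0.001]
wrist_force: [-3.2, -9.4, 1.2]
gripper_width: 0.0241
```

```bash
python3 st.py
```

```text
t 20.9167 tcp [0.5527 0.1551 0.2126] K [0.6324 0.1405 0.0434] F [-3.2  -9.38  1.17] T [-1.6   0.57 -0.06] yaw 79.62
```

Emit:
apply_moves(plan=[[0, -0.002, 0, 0], [0, -0.002, 0, 0], [0, -0.002, 0, 0], [0, 0, 0, 0], [0, 0, 0, 0], [0, 0, 0, 0]], claw=0.66)

```text
time_s: 21.42
eef_pos: [0.552, 0.1515, 0.2126]
ee_rot: [0.09, 0.996, 0.0, 0.0]
wrist_force: [1.1, -0.9, 0.1]
gripper_width: 0.0287
```

```bash
python3 st.py
python3 - <<'E'
from h import *
print(manip.sense()['gripper_width'])
s=np.mean([eyes.snapshot('side').astype(float) for _ in range(2)],0)
s=np.clip(s*1.6,0,255).astype(np.uint8)
cv2.imwrite('pics/s16.png',cv2.resize(s[90:190,180:280],None,fx=6,fy=6,interpolation=cv2.INTER_CUBIC))
E
```

```text
t 21.4167 tcp [0.552  0.1515 0.2126] K [0.6317 0.137  0.0434] F [ 1.12 -0.95  0.08] T [ 0.06  0.03 -0.04] yaw 79.65
0.02869756337515666
```

View pics/s16.png

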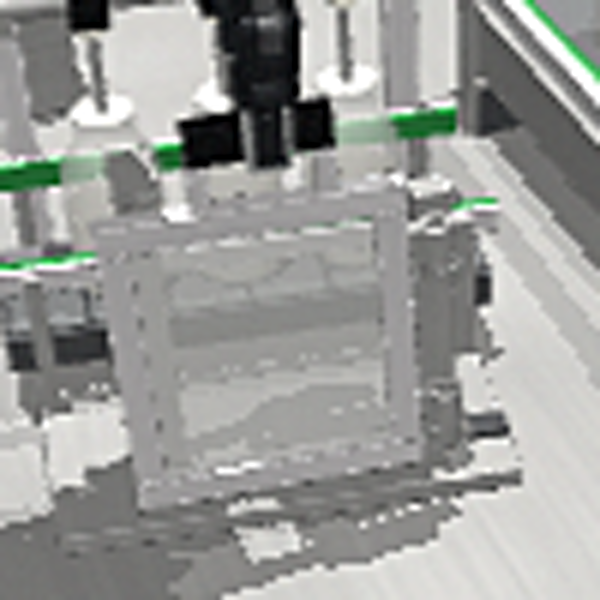

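Emit:
apply_moves(plan=[[0, 0, -0.003, 0], [0, 0, -0.006, 0], [0, 0, -0.01, 0], [0, 0, -0.015, 0], [0, 0, -0.02, 0], [0, 0, -0.025, 0], [0, 0, -0.025, 0], [0, 0, -0.02, 0], [0.0, -0.02, -0.01, 0], [0, -0.03, 0, 0]])

```text
time_s: 22.35
eef_pos: [0.5443, 0.1031, 0.3517]
ee_rot: [0.089, 0.996, 0.001, 0.004]
wrist_force: [0.6, -0.8, 0.3]
gripper_width: 0.0292
```

Emit:
apply_moves(plan=[[0.02, -0.035, -0.01, 0], [0.025, -0.035, -0.01, 0], [0.03, -0.03, 0, 0], [0.03, -0.03, 0, 0], [0.03, -0.03, 0, 0], [0.02, -0.03, 0, 0], [0.01, -0.02, 0, 0], [0, 0, 0, 0]])

```text
time_s: 23.02
eef_pos: [0.3449, -0.0739, 0.3675]
ee_rot: [0.093, 0.996, -0.001, 0.002]
wrist_force: [0.5, 0.5, -0.0]
gripper_width: 0.0288
```

```bash
python3 st.py
python3 - <<'E'
from h import *
s=np.mean([eyes.snapshot('side').astype(float) for _ in range(2)],0);t=np.mean([eyes.snapshot('top').astype(float) for _ in range(2)],0)
np.save('s17.npy',s);np.save('t17.npy',t)
s=np.clip(s*1.6,0,255).astype(np.uint8);t=t.astype(np.uint8)
cv2.imwrite('pics/s17.png',cv2.resize(s[70:190,170:280],None,fx=5,fy=5,interpolation=cv2.INTER_CUBIC))
cv2.imwrite('pics/t17.png',cv2.resize(t[120:250,80:220],None,fx=5,fy=5,interpolation=cv2.INTER_CUBIC)[:600])
E
```

```text
t 23.0167 tcp [ 0.3449 -0.0739  0.3675] K [ 0.4245 -0.0889  0.1983] F [ 0.52  0.46 -0.05] T [ 0.   -0.   -0.01] yaw 79.33
```

View pics/s17.png

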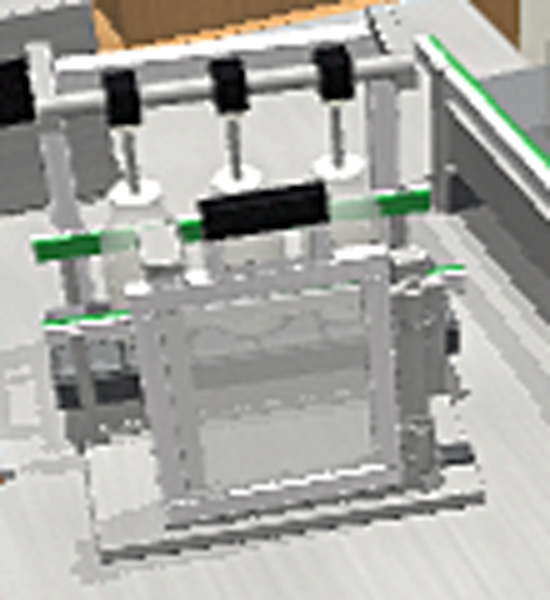

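View pics/t17.png

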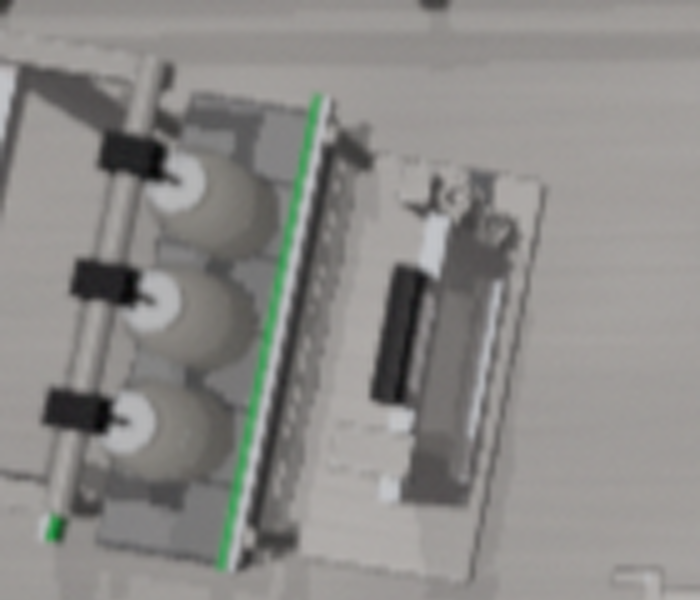

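Run:
```python
from h import *
t=np.load('t17.npy'); g=(t[165:205,150:168].max(2)<85).astype(np.uint8)
n,l,st,c=cv2.connectedComponentsWithStats(g);k=1+np.argmax(st[1:,4]);pts=np.argwhere(l==k)[:,::-1]+[150,165]
print(st[k]); v=cv2.fitLine(pts.astype(np.float32),cv2.DIST_L2,0,.01,.01).ravel()
def ang(p,q,z):
    d=onz('top',*p,z)-onz('top',*q,z); return np.linalg.norm(d),np.degrees(np.arctan2(d[1],d[0]))
s=np.sign(-v[1]); p=v[2:]+s*v[:2]*14;q=v[2:]-s*v[:2]*14
print('bar',ang(p,q,.235), onz('top',*v[2:],.23))
# plate edge (dark line) and conveyor rail via dark-edge / green fits
gr=t[135:240,110:150]; m=(gr[...,1]>gr[...,2]+30)&(gr[...,1]>gr[...,0]+20)
P=np.argwhere(m)[:,::-1]+[110,135]; w=cv2.fitLine(P.astype(np.float32),cv2.DIST_HUBER,0,.01,.01).ravel(); s=np.sign(-w[1]); print('rail',len(P),w,ang(w[2:]+s*w[:2]*40,w[2:]-s*w[:2]*40,.12))
E=[]
for r in range(165,232):
    row=t[r,170:192].mean(1); pred=188.7-(r-157)*14.6/79; i=np.arange(170,192); ok=abs(i-pred)<3; ii=i[ok]; w_=np.clip(np.median(row[ok])-row[ok],0,None)
    if w_.sum()>15: E.append(((ii*w_).sum()/w_.sum(),r))
e=cv2.fitLine(np.array(E,np.float32),cv2.DIST_HUBER,0,.01,.01).ravel(); s=np.sign(-e[1]); print('edge',len(E),ang(e[2:]+s*e[:2]*40,e[2:]-s*e[:2]*40,.012))
```

```text
[  4   8  13  28 190]
bar (np.float64(0.06908402102802468), np.float64(-9.073920601103177)) [0.54765888 0.14846241 0.23      ]
rail 217 [  0.19988927  -0.9798185  133.12305    186.762     ] (np.float64(0.21900031477949833), np.float64(-10.284612698725748))
edge 67 (np.float64(0.23861982849219499), np.float64(-10.265654496273845))
```

Run:
```python
from bench import manip
manip.job_done()
```

```text
the job is handed in; nothing more can be done
```

I took the aluminium door out of the rack and hung it on both pins at about 27° open. I then swung it shut with a loosely open gripper, let go, moved the arm clear and handed the job in at about 23 s; no verdict came back.

**Lowering:** The first try came down on the pin tips with under 10 N on the wrist, because the knuckles were about 3 mm off. I backed off, shifted them and tried again. This time they slid down freely and stopped with about 9 N at tool height 209 mm, which matches the fully-down height of 40 mm.

**Shutting:** The door met a firm stop, with wrist force rising to about 10 N. After I let go, the last pictures show it standing in the doorway with the gripper well away.

**Disagreements:**
- The grab bar measured -9.1° against -10.3° for the bay. That 1.2° gap is inside the 4° limit and probably comes from the coarse picture of the bar.
- The bar's measured position came out about 3 mm inside the doorway plane, and I put that down to camera error.
- The side camera put the knuckle about 5 mm from where the grip said it was. The camera was nearer the truth, as the shift that worked showed.

**Not measured:** I did not measure the knuckle height again after release or re-measure the bystanders; nothing I did went near them.

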